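# Lift the hot tube block out of the dry-block heater with the snap-hook lifter

## Robot

A 6-joint arm with a two-finger parallel gripper is mounted at the origin on the work surface. World frame = base frame: x ahead of the robot, y to its left, z up, the work surface at z = 0. Lengths are in mm, angles in rad, forces in N, time in s.
With the tool pointing down it reaches from about 400 to 925 mm from the base axis. Payload 12.5 kg.
Tool frame: the origin (TCP) lies midway between the tips of the shut fingers; the grasp point (between the pads) lies 19 mm behind it; z points along the fingers, y is the direction in which the jaws open and shut (so a half turn about z gives the same grasp; the last joint's range is limited). The gripper opens to 95 mm and grips with 3 to 60 N. Pads are 20 mm wide; open, the fingers measure 119 mm over their backs; the gripper's body (75 mm by 180 mm) begins 59 mm behind the grasp point.
Start: joints at [1.008, 0.491, 1.559, -0, 1.092, -0.106], TCP at [275.661, 560.944, 214.661] pointing down, gripper open.
Joint ranges: [-3.1, 3.1], [-0.84, 2.19], [0.05, 2.79], [-1.13, 4.28], [0.06, 2.93], [-2.69, 2.69]. Speed limits (rad/s): [2.22, 2.22, 2.79, 3.14, 3.14, 3.14].

## Interface

Orientations are given as [roll, pitch, yaw] about the fixed x, y, z axes, in that order (R = Rz(yaw) Ry(pitch) Rx(roll)).
In Python, from cell import env, eyes, job_done, boxes_of, regions_of gives the robot as it stands.
- The arm moves only by the tool send_rows, never from a script. Its argument "plan" is text: rows parted by semicolons, each of 5 numbers parted by spaces: the shift along the tool's x, y, z in mm, then the turn about the tool's z in rad, then the finger opening in mm, from 0 to 95.1. In form: x y z roll gripper; .... A call has 1 to 8 rows; each row shifts and turns the pose as measured when the row begins, along the tool's axes as they then stand; what a row does not reach is not made up. A row lasts 1/10 s, in which the tool goes at most 50 mm and 8.59 degrees, less where a joint would pass 70% of its speed; a pose out of reach is approached as far as the arm can. A call with a gripper value outside its range is refused whole. The fingers move at their own pace and stop on an object; the grip force is fixed at half the most. Time passes only in rows, so rows that do not move let the fingers close. It gives the time, the measured TCP pose, the force and the opening at its end, in the units of the state.
- env.state(): the state, without advancing time (a new reading comes with each control period).
- eyes.read_camera(name): name is "side" or "top"; returns a dict with "image" (420x560x3 uint8, red, green, blue), "vertical_fov" (degrees; the focal length in pixels is half the picture's height over the tangent of half this angle, whatever the lens; pixels are square), "cx", "cy" (the principal point, pixels), "extrinsics" (4x4, takes a point from camera to world coordinates). Camera axes: x right, y up, looking along -z (the intrinsics and any distortion apply to the point x, -y, -z); pixel columns grow to the right and rows downward; lengths in mm; the calibration is good to about 2 mm. A picture is of the moment at which its call begins. There is no depth.
- job_done(): hands the job in, once; it reports no verdict.
Trained networks look in a picture, given as the dict that the camera call returned (one of the last four; its "shot" number tells which), for a name from the list of things; names that differ only in an ending like _2 or _b are one class to them, and where a whole thing is asked for, a point or a joint stands for the part that bears it (a point fixed in the world has none). Each returns a list of dicts, best first, with "confidence" (0 to 1); they miss things now and then, are a little off and sometimes report something else, mostly with a low value. They report only what shows in the picture. A call takes as long as a camera call. They do not tell look-alikes from the thing itself.
- boxes_of(target, picture): "bbox" ([left, top, width, height] in pixels, round what is visible of it).
- regions_of(target, picture): "pixels" (420x560 bool, what is visible of it) and "bbox" ([left, top, width, height] in pixels, round what is visible of it).
The state is a dict: "t": time; "joints": joint angles; "qvel": joint speeds; "tau": joint torques, N m; "eef_pos": TCP position; "tcp_rot": TCP orientation; "ft_force": force on the tool from outside, world axes, zero at the start; "moment": the same for the moment, N m; "opening": opening from 0.0 (shut) to 1.0 (fully open).
Only numpy, scipy, OpenCV 4.12 (cv2) and the standard library are available. Lean on these libraries where they do the work, as an engineer would, in place of code of your own. Each camera call takes 0.05 s, during which the arm holds its last target.

## Task

The aluminium block in the heater is hot: take the snap-hook lifter from its rest by its black grip, push the hook's sprung gate against the block's lifting eye until the eye is in the hook and the gate has snapped shut, then lift the block out and set it down gently, upright and wholly on the white tile. Do not force the hook or the block, never touch the block or its eye with the gripper, and leave the other things on the bench alone. Finish with the lifter let go, still clipped to the eye; it may flop over.

Things in the scene. Friction and masses are not known exactly. Their poses are not given: they have to be found in the camera images.
- lifter_grip (a point): centre of the lifter's black plastic grip, a bar 26 mm (x) by 110 mm (y) by 30 mm high (z, up) with flat flanks; take it across its 26 mm, mid-length. The lifter is loose, 90 g, and stands upright, the ends of its grip lying on the rest. Its steel hook hangs below in its x-z plane and is open to +x, where the gate is; the hook's lowest point is 100 mm below this centre
- hook_bowl (a point): centre of the half-round bowl of the hook, 82 mm below the grip's centre, lifter's axes. 7 mm rod, inner radius 11 mm, underside 18 mm below this point. The back stands at x = -14.5 mm and rises to the grip; the nose at x = +16 mm, its tip reaching 12.5 mm above this point. A 6 mm rod lying in the bowl has its middle 8 mm below this point
- gate (a joint): the hook's sprung gate, a 4 mm bar from a pivot on the hook's back (x = -10 mm, 36 mm above the bowl's centre) slanting down to the inside of the nose tip. 0 = shut; grows to 0.95 rad as it is pushed in (to the back and down), taking some 3 to 8 N. Once a rod has gone in and down past the gate's free end, level with the bowl's centre or lower, it snaps shut above it. It never opens outwards
- block_top (a point): centre of the flat top of the aluminium tube block, z up: a loose cylinder 70 mm across, 50 mm high, 0.3 to 0.6 kg, standing 45 mm deep in the heater's round well, 5 mm proud. On its axis stands a lifting eye: an upright ring of 6 mm steel rod, 36 mm clear inside, 48 mm over all, on a threaded stem. It lies in the block's y-z plane: its hole is passed along the block's x axis
- eye_range (a point): a point on the block's axis 61 mm above its top: the ring's lowest possible top. The stem is screwed up differently each time and locked, so the ring's real top is 0 to 28 mm above this point, which is not reported: see or feel it. The nose passes under the ring's top, and the hook's bottom over its lower rod, when the ring's real top is 20 to 24 mm above the bowl's centre
- well_mouth (a point): centre of the mouth of the heater's well (72.5 mm across, 45 mm deep), level with the heater's top, 65 mm above the bench, with the heater's axes (fixed). The heater is a white box 150 mm square round the well, with a lower control desk, 50 mm high, reaching to 150 mm from the well's axis on its -x side
- tile: the white ceramic tile on which the block is to cool, 150 by 150 by 10 mm, fixed; origin at the centre of its underside
- rest: the lifter's steel rest: a foot 110 by 120 mm with two upright plates 84 mm apart (at its y = +-42 mm), fixed; the lifter's grip lies on their tops 100 mm above the bench between 8 mm lips. Origin at the centre of its underside
- spare_mid (a point): bystander: middle of a second aluminium tube block, 70 mm across, 50 mm high, without an eye
- amber_a: bystander: amber reagent bottle, 56 mm across, 115 mm high, origin under its centre
- amber_b: bystander: amber reagent bottle, 56 mm across, 115 mm high, origin under its centre
- beaker: bystander: glass beaker, 66 mm across, 85 mm high, origin under its centre
- weighing_jar: bystander: low glass jar, 52 mm across, 55 mm high, origin under its centre
- spatula: bystander: spatula with a wooden handle, 170 mm long, lying on the bench
- tube_rack: bystander: wooden test-tube rack with glass tubes, 60 by 200 mm, 102 mm high, fixed; origin under its centre
There are look-alikes about, which are no part of the job. Of the things that look like the part that bears lifter_grip, the larger one is meant. What is shaped like the part that bears block_top but turquoise is not meant.

How it is judged:
By the outcome, as a careful person would: the job done as asked, in the order asked, and still so for the second after the job is handed in, with the robot touching nothing.
It also fails if it takes over 72 s, if anything falls off the work surface, if the arm or the gripper's body presses on something with over 40 N, if the wrist force passes 120 N, or if a joint passes its speed limit or range.

## Working session

There is one attempt and no reset: what is moved stays moved. The work goes in short steps, Python scripts to look and compute and a tool call to move; the robot and the scene stay as the last step left them, time stands still between calls to the robot, and variables do not carry over. Pictures are saved under pics/ and viewed, and the job is handed in when it is done.

Besides the shell and the picture viewer there is one more tool, called after "Emit:" by a JSON object that holds its "fn" and its "kwargs", one argument or row to a line. send_rows: Moves the arm, as the interface text tells. Its arguments: {"type":"object","properties":{"plan":{"type":"string"}},"required":["plan"]}

```bash
ls; mkdir -p pics
python3 - <<'E'
from cell import env, eyes, job_done, boxes_of, regions_of
import cv2,numpy as np
print(env.state())
for n in("side","top"):
    p=eyes.read_camera(n); cv2.imwrite(f"pics/{n}0.png",p["image"][:,:,::-1])
    print(n,[ (k,v) for k,v in p.items() if k!="image"])
    for t in["lifter_grip","block_top","tile","rest","gate","well_mouth","hook_bowl"]:
        try: print(t,[(np.round(b["bbox"]).tolist(),round(b["confidence"],2)) for b in boxes_of(t,p)][:4])
        except Exception as e: print(t,e)
E
```

```text
pics
{'t': 0.0, 'joints': array([ 1.00836657e+00,  4.91569023e-01,  1.55947506e+00,  1.64184584e-05,
        1.09168370e+00, -1.05593911e-01]), 'qvel': array([-0.0008391 , -0.00035494,  0.00067102,  0.00029465,  0.00137904,
        0.00097358]), 'tau': array([ 2.19750822e-03, -6.12652659e+01, -2.58177084e+01,  6.93114591e-02,
        4.82737343e-02, -1.89269936e-04]), 'eef_pos': array([275.53174975, 560.70721695, 214.0470476 ]), 'tcp_rot': array([-3.14046538e+00, -1.34119944e-04,  2.68474916e+00]), 'ft_force': array([ 0.04544702, -0.52303235,  0.51426975]), 'moment': array([-0.06318455, -0.02555516, -0.05639272]), 'opening': 0.9988600657775462}
side [('vertical_fov', 56.05047542462387), ('cx', 278.57503699461813), ('cy', 206.7508061826926), ('extrinsics', array([[ 7.51005840e-01,  3.22952771e-01, -5.75926850e-01,
        -9.79649870e+01],
       [-6.60290679e-01,  3.70671008e-01, -6.53160948e-01,
        -6.95054118e+02],
       [ 2.53924793e-03,  8.70806817e-01,  4.91618796e-01,
         6.44388274e+02],
       [ 0.00000000e+00,  0.00000000e+00,  0.00000000e+00,
         1.00000000e
[... 639 characters left out ...]
0e+02],
       [-9.99503482e-01,  1.71886646e-02,  2.64072009e-02,
         2.03522721e+01],
       [ 2.78536191e-02,  9.02069524e-02,  9.95533466e-01,
         1.30167619e+03],
       [ 0.00000000e+00,  0.00000000e+00,  0.00000000e+00,
         1.00000000e+00]])), ('shot', 2)]
lifter_grip [([112.0, 201.0, 51.0, 25.0], 0.81), ([99.0, 275.0, 39.0, 18.0], 0.66)]
block_top [([239.0, 171.0, 37.0, 34.0], 0.64), ([252.0, 100.0, 31.0, 37.0], 0.57)]
tile [([367.0, 176.0, 73.0, 67.0], 0.93)]
rest [([115.0, 190.0, 60.0, 51.0], 0.6)]
gate [([118.0, 188.0, 61.0, 56.0], 0.68)]
well_mouth [([146.0, 86.0, 93.0, 33.0], 0.34)]
hook_bowl [([100.0, 273.0, 39.0, 19.0], 0.78), ([111.0, 202.0, 53.0, 27.0], 0.58)]
```

View pics/side0.png

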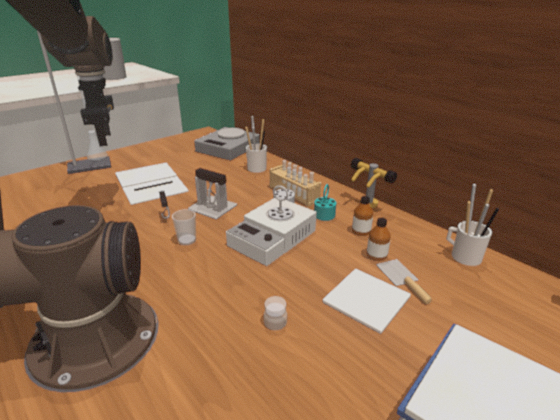

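View pics/top0.png

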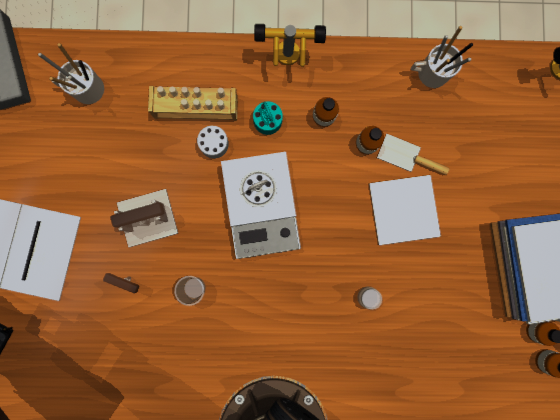

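```bash
cat > h.py <<'E'
import numpy as np,cv2
def K(p):
    f=210/np.tan(np.radians(p["vertical_fov"])/2); return f,p["cx"],p["cy"]
def proj(p,X):
    X=np.atleast_2d(X).astype(float);E=np.array(p["extrinsics"]);f,cx,cy=K(p)
    c=(X-E[:3,3])@E[:3,:3]
    return np.c_[cx+f*c[:,0]/-c[:,2],cy-f*c[:,1]/-c[:,2]]
def ray(p,uv):
    E=np.array(p["extrinsics"]);f,cx,cy=K(p)
    d=E[:3,:3]@np.array([(uv[0]-cx)/f,-(uv[1]-cy)/f,-1.]);return E[:3,3],d
def onz(p,uv,z):
    o,d=ray(p,uv);return o+d*(z-o[2])/d[2]
def tri(ps,uvs):
    A=np.zeros((3,3));b=np.zeros(3)
    for p,uv in zip(ps,uvs):
        o,d=ray(p,uv);d=d/np.linalg.norm(d);M=np.eye(3)-np.outer(d,d);A+=M;b+=M@o
    X=np.linalg.solve(A,b);return X
def crop(p,box,s,fn,pts=None):
    x,y,w,h=box;im=p["image"][y:y+h,x:x+w,::-1].copy()
    im=cv2.resize(im,None,fx=s,fy=s,interpolation=cv2.INTER_CUBIC)
    if pts is not None:
        for q in pts:
            cv2.circle(im,(int((q[0]-x+.5)*s),int((q[1]-y+.5)*s)),2,(255,0,255),-1)
    cv2.imwrite(fn,im)
E
python3 - <<'E'
from cell import *
from h import *
import pickle
P={n:eyes.read_camera(n) for n in("side","top")}
pickle.dump(P,open("P0.pkl","wb"))
crop(P["side"],(180,150,160,120),5,"pics/s1.png")
crop(P["top"],(95,140,215,130),3.7,"pics/t1.png")
print(proj(P["top"],[0,0,0]),proj(P["side"],[0,0,0]))
for n in P:
  for t in ["lifter_grip","hook_bowl","gate"]:
    for r in regions_of(t,P[n]):print(n,t,r["bbox"],r["confidence"],r["pixels"].sum())
E
```

```text
[[273.09895115 431.8306036 ]] [[ 93.99364041 336.41661627]]
side lifter_grip [193.6, 168.3, 32.0, 35.1] 0.91 445
side hook_bowl [195.1, 167.4, 34.5, 33.9] 0.83 503
side hook_bowl [159.3, 188.2, 7.4, 19.6] 0.56 73
top lifter_grip [114.1, 202.5, 48.6, 23.1] 0.91 718
top lifter_grip [101.3, 272.2, 36.7, 20.5] 0.56 354
top hook_bowl [110.8, 199.6, 53.9, 28.6] 0.94 753
top hook_bowl [101.1, 272.7, 37.2, 21.6] 0.61 344
```

View pics/s1.png

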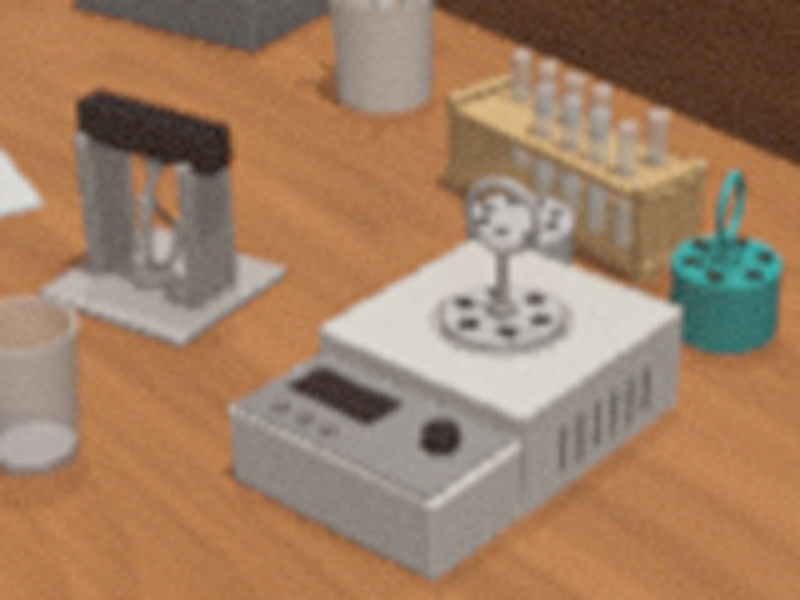

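View pics/t1.png

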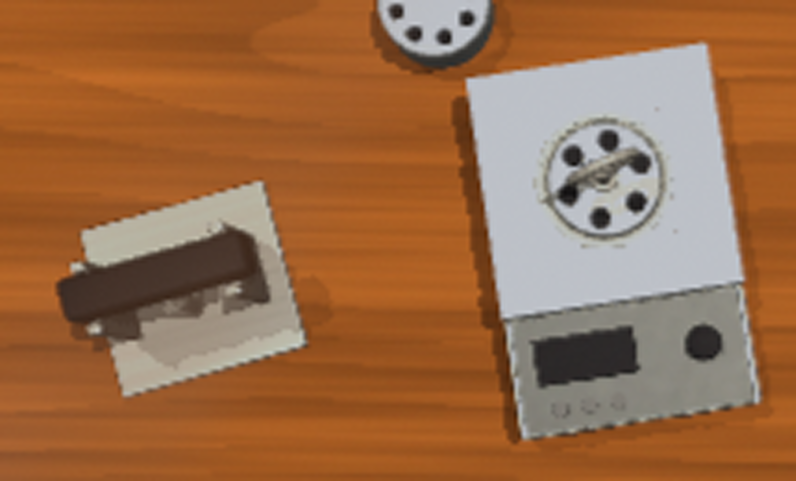

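Run:
```python
from h import *
import pickle
P=pickle.load(open("P0.pkl","rb"))
T,S=P["top"],P["side"]
c=np.array([(466,78),(706,43),(745,284),(500,320)])/3.7+[95,140]-.5
W=np.array([onz(T,q,65) for q in c]);print(W.round(1),W.mean(0))
cs=np.array([(322,328),(485,238),(682,310),(522,418)])/5+[180,150]-.5
Ws=np.array([onz(S,q,65) for q in cs]);print(Ws.round(1),Ws.mean(0))
crop(T,(360,165,90,90),6,"pics/t2.png")
crop(S,(315,260,110,80),6,"pics/s2.png")
crop(T,(105,180,80,70),9,"pics/t3.png")
crop(S,(185,160,60,65),9,"pics/s3.png")
crop(T,(230,160,60,60),9,"pics/t4.png")
crop(S,(255,175,60,50),10,"pics/s4.png")
```

```text
[[617.6 130.7  65. ]
 [642.3 -16.8  65. ]
 [493.5 -42.8  65. ]
 [469.1 106.3  65. ]] [555.62001584  44.35210293  65.        ]
[[473.3 103.6  65. ]
 [616.4 125.   65. ]
 [644.5 -18.3  65. ]
 [497.  -42.2  65. ]] [557.76910414  42.03928694  65.        ]
```

View pics/t2.png

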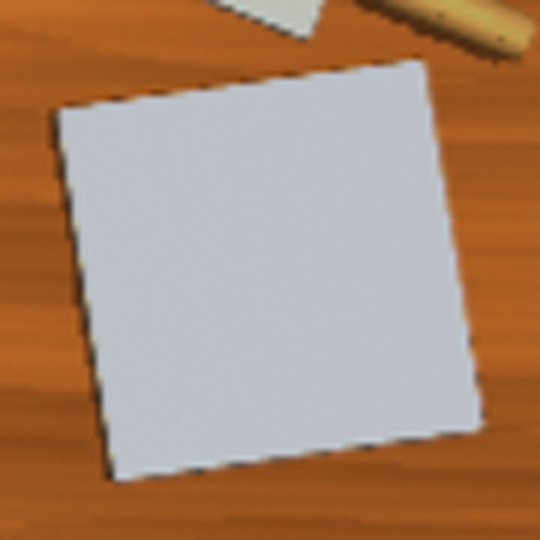

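View pics/s2.png

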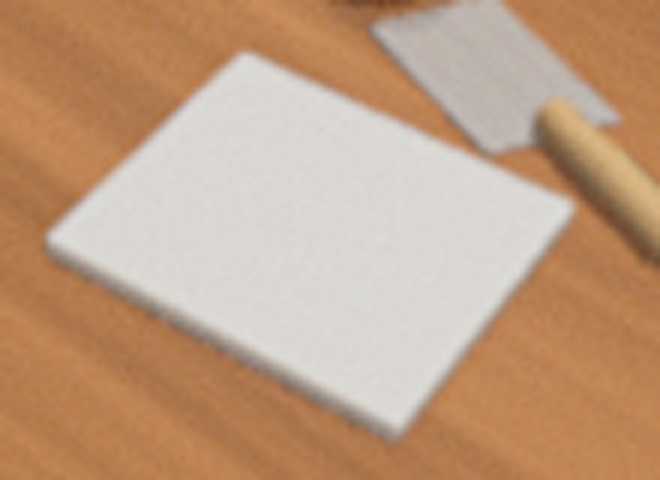

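View pics/t3.png

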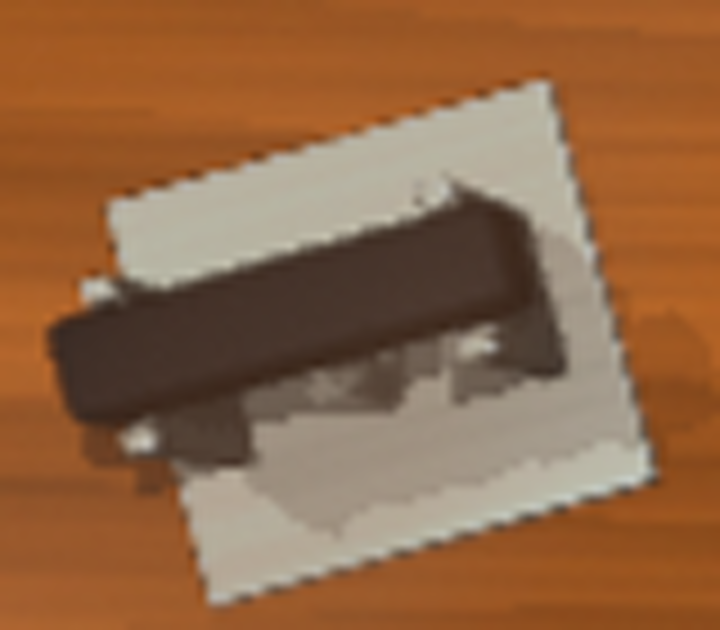

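View pics/s3.png

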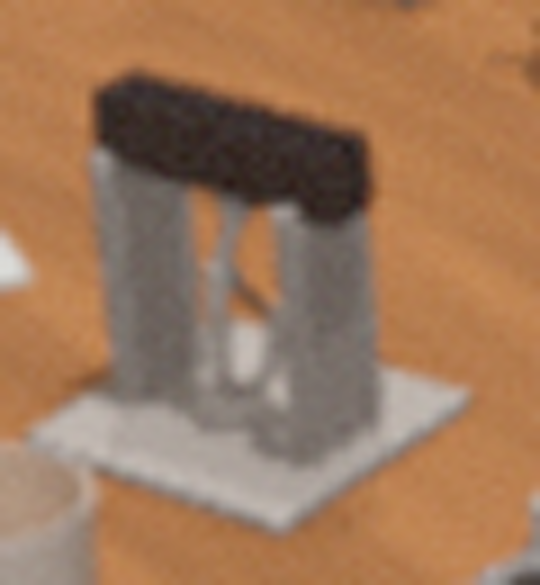

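View pics/t4.png

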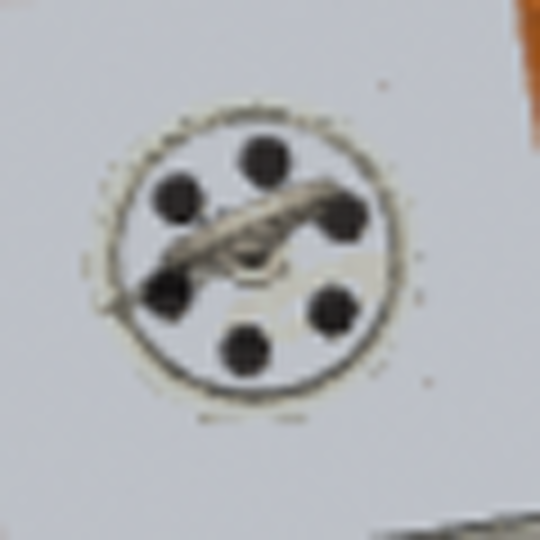

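View pics/s4.png

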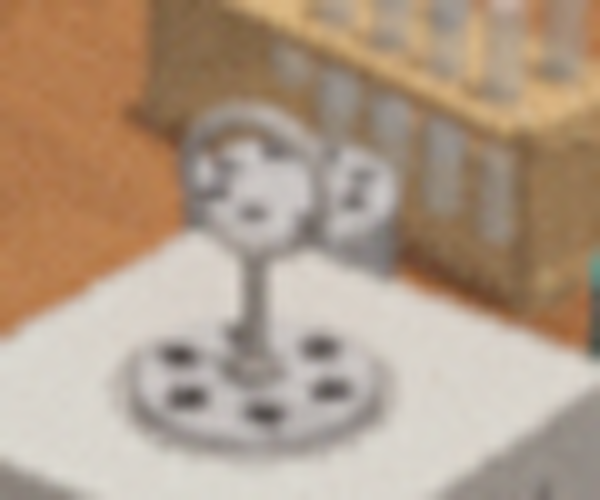

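```bash
cat > fit.py <<'E'
from h import *
import pickle
from scipy.optimize import least_squares
P=pickle.load(open("P0.pkl","rb"))
T,S=P["top"],P["side"]
def Rz(a):return np.array([[np.cos(a),-np.sin(a),0],[np.sin(a),np.cos(a),0],[0,0,1]])
t=lambda pts,box,s:np.array(pts)/s+box-.5
def fitrect(cam,px,lx,ly,z,x0):
    L=np.array([(-lx/2,ly/2,0),(lx/2,ly/2,0),(lx/2,-ly/2,0),(-lx/2,-ly/2,0)])
    f=lambda p:(proj(cam,L@Rz(p[2]).T+[p[0],p[1],z])-px).ravel()
    r=least_squares(f,x0);return r.x,np.abs(r.fun).max()
print("heater T",fitrect(T,t([(500,320),(466,78),(706,43),(745,284)],[95,140],3.7),150,150,65,[550,40,.17]))
print("heater S",fitrect(S,t([(322,328),(485,238),(682,310),(522,418)],[180,150],5),150,150,65,[550,40,.17]))
print("tile T",fitrect(T,t([(115,480),(58,110),(425,60),(483,430)],[360,165],6),150,150,10,[500,-260,.17]))
print("tile S",fitrect(S,t([(48,240),(245,55),(574,208),(398,437)],[315,260],6),150,150,10,[500,-260,.17]))
print("rest T",fitrect(T,t([(212,605),(108,203),(548,80),(655,480)],[105,180],9),110,120,5,[530,300,.27]))
print("grip T",fitrect(T,t([(80,420),(50,325),(492,203),(524,298)],[105,180],9),26,110,130,[530,300,.27]))
# side grip: top corners
print("restS",fitrect(S,t([(30,440),(175,335),(468,395),(282,530)],[185,160],9),110,120,5,[530,300,.27]))
print("gripS z=130 ", [onz(S,q,130).round(1) for q in t([(95,95),(140,72),(370,135),(325,168)],[185,160],9)])
# ring
a=np.linspace(0,2*np.pi,180)
def ring(x,y,yaw,top):
    c=np.array([x,y,top-24]);d=Rz(yaw)[:,1]
    return c+24*np.cos(a)[:,None]*d+24*np.sin(a)[:,None]*[0,0,1]
ringc=lambda x,y,yaw,top:np.array([x,y,top-24])+21*np.cos(a)[:,None]*Rz(yaw)[:,1]+21*np.sin(a)[:,None]*np.array([0,0,1])
def res(p):
    q=proj(S,ringc(*p)); r=3*K(S)[0]/900
    l,rr,tp,b=q[:,0].min()-r,q[:,0].max()+r,q[:,1].min()-r,q[:,1].max()+r
    obs=t([(183,100),(325,258)],[255,175],10)
    qt=proj(T,ringc(*p)); 
    e=qt[np.argmin(qt[:,0])],qt[np.argmax(qt[:,0])]
    ot=t([(172,250),(340,190)],[230,160],9)
    return np.r_[l-obs[0,0],tp-obs[0,1],rr-obs[1,0],b-obs[1,1],(e[0]-ot[0])*.5,(e[1]-ot[1])*.5]
for x0 in([556,43,.3,145],):
    r=least_squares(res,x0,x_scale=[1,1,.02,1],diff_step=1e-3);print("ring",r.x.round(2),r.fun.round(2))
# block top circle in side: ellipse (125..385, 315..445 outer is well mouth?)
crop(S,(255,175,60,50),10,"pics/s5.png",np.r_[proj(S,ringc(*r.x))[::6],proj(S,[[r.x[0],r.x[1],70]])])
crop(T,(230,160,60,60),9,"pics/t5.png",np.r_[proj(T,ringc(*r.x))[::6],proj(T,[[r.x[0],r.x[1],70]])])
E
python3 fit.py
```

```text
heater T (array([5.55611462e+02, 4.43513101e+01, 1.65973966e-01]), np.float64(0.35777108104645094))
heater S (array([5.58185046e+02, 4.25557178e+01, 1.63351401e-01]), np.float64(0.7811208222416894))
tile T (array([ 5.17466244e+02, -3.04750919e+02,  1.50366403e-01]), np.float64(0.4384036007970735))
tile S (array([ 5.17629830e+02, -3.08385400e+02,  1.51918306e-01]), np.float64(0.7632715241904293))
rest T (array([4.88540627e+02, 3.05671219e+02, 2.92356991e-01]), np.float64(0.3489969322580748))
grip T (array([4.88692574e+02, 3.00542180e+02, 2.91848732e-01]), np.float64(0.8342669473404385))
restS (array([4.84949009e+02, 3.02714404e+02, 3.91355839e-01]), np.float64(1.8989432559970112))
gripS z=130  [array([461.2, 340.1, 130. ]), array([483.8, 347. , 130. ]), array([515.1, 248.8, 130. ]), array([488.5, 236.8, 130. ])]
ring [5.5757e+02 4.3140e+01 2.9000e-01 1.5728e+02] [-0.53 -0.28  0.54  0.3  -0.08 -0.39  0.02  0.39]
```

View pics/s5.png

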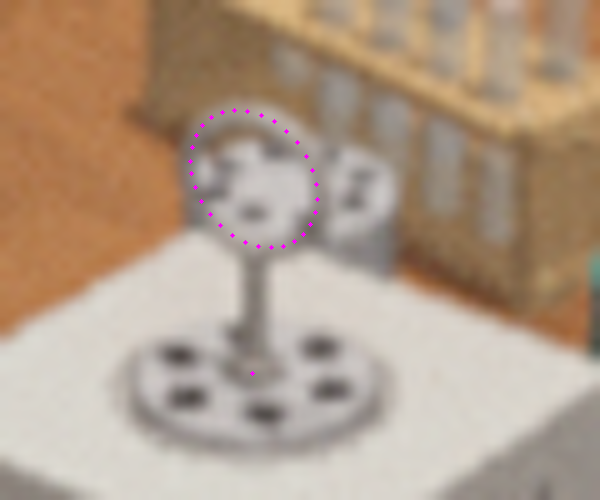

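View pics/t5.png

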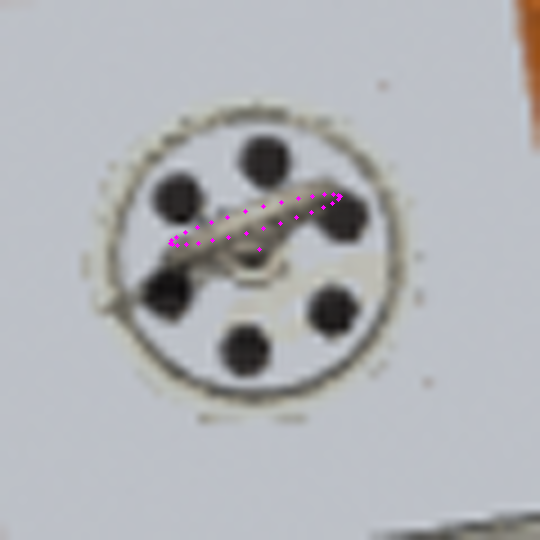

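```bash
cat > go.py <<'E'
import sys,numpy as np
from cell import env
from scipy.spatial.transform import Rotation as R
s=env.state();p=s["eef_pos"];r=s["tcp_rot"]
print("t",round(s["t"],2),"pos",p.round(2),"rot",r.round(4),"F",s["ft_force"].round(2),"M",s["moment"].round(2),"open",round(s["opening"]*95.1,1))
if len(sys.argv)>1:
    x,y,z,yaw=map(float,sys.argv[1:5]);n=int(sys.argv[5]);
    d=np.array([x,y,z])-p;dy=(yaw-r[2]+np.pi)%(2*np.pi)-np.pi
    for i in range(n):
        M=R.from_euler("xyz",[r[0],r[1],r[2]+dy*i/n]).as_matrix()
        print(np.round(M.T@d/n,2),round(-dy/n,4))
E
python3 go.py 488.5 299 190 1.863 8
```

```text
t 1.2 pos [275.66 560.95 214.66] rot [3.1415 0.     2.6848] F [-0.13  0.52  0.55] M [0.   0.   0.03] open 95.4
[-38.32 -17.65   3.08] 0.1027
[-39.93 -13.63   3.08] 0.1027
[-41.11  -9.46   3.08] 0.1027
[-41.87  -5.2    3.08] 0.1027
[-42.18  -0.88   3.08] 0.1027
[-42.05   3.45   3.08] 0.1027
[-41.47   7.75   3.08] 0.1027
[-40.46  11.96   3.09] 0.1027
```

Emit:
{"fn": "send_rows", "kwargs": {
  "plan": "-38 -18 3 0.103 95; -40 -14 3 0.103 95; -41 -9.5 3 0.103 95; -42 -5 3 0.103 95; -42 -1 3 0.103 95; -42 3.5 3 0.103 95; -41.5 8 3 0.103 95; -40.5 12 3 0.103 95"
}}

```text
t: 2.0
eef_pos: [489.7, 291.1, 190.2]
tcp_rot: [3.139, -0.002, 1.838]
ft_force: [0.7, -0.3, 0.8]
opening: 0.995
```

```bash
python3 go.py 488.5 299 150 1.863 3
```

```text
t 2.0 pos [489.69 291.1  190.24] rot [ 3.1389e+00 -2.0000e-03  1.8381e+00] F [ 0.74 -0.3   0.75] M [-0.1   0.03 -0.01] open 94.6
[ 2.62  0.28 13.42] -0.0083
[ 2.62  0.3  13.42] -0.0083
[ 2.61  0.32 13.42] -0.0083
```

Emit:
{"fn": "send_rows", "kwargs": {
  "plan": "2.6 0.3 13 -0.008 95; 2.6 0.3 13 -0.008 95; 2.6 0.3 13 -0.008 95; 0 0 0 0 95; 0 0 0 0 95"
}}

```text
t: 2.5
eef_pos: [490.0, 297.2, 148.2]
tcp_rot: [3.139, -0.002, 1.859]
ft_force: [0.5, 0.4, 0.3]
opening: 1.003
```

```bash
cat > snap.py <<'E'
import sys,pickle
from cell import eyes
from h import *
tag=sys.argv[1];bs=list(map(int,sys.argv[2:6]));ss=float(sys.argv[6]);bt=list(map(int,sys.argv[7:11]));st=float(sys.argv[11])
P={n:eyes.read_camera(n) for n in("side","top")};pickle.dump(P,open(f"P_{tag}.pkl","wb"))
crop(P["side"],bs,ss,f"pics/{tag}_s.png");crop(P["top"],bt,st,f"pics/{tag}_t.png")
E
python3 snap.py a 170 110 90 110 5 90 160 110 90 6; python3 go.py 488.5 299 96 1.863 4
```

```text
t 2.6 pos [490.2  297.01 148.6 ] rot [ 3.1389e+00 -1.7000e-03  1.8583e+00] F [-0.59  0.33  1.17] M [-0.03  0.09  0.03] open 95.1
[ 0.57 -0.3  13.15] -0.0012
[ 0.57 -0.3  13.15] -0.0012
[ 0.58 -0.3  13.15] -0.0012
[ 0.58 -0.3  13.15] -0.0012
```

View pics/a_s.png

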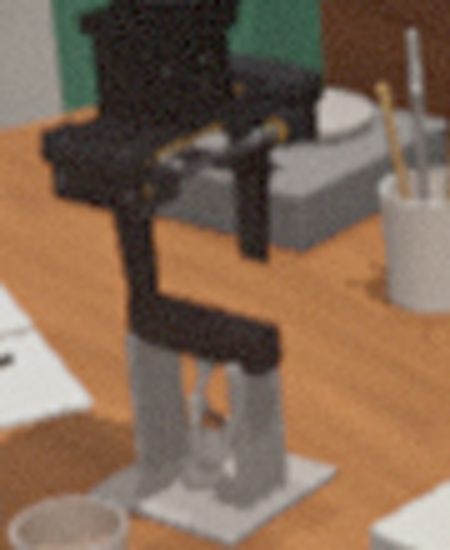

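View pics/a_t.png

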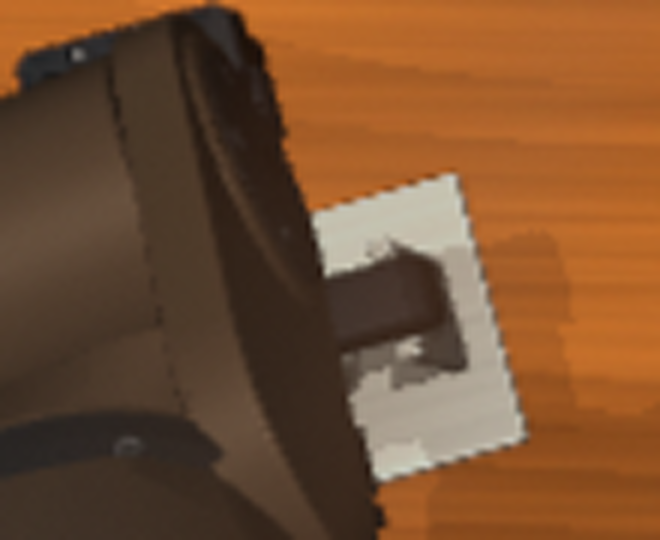

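Run:
```python
from h import *
import pickle
P=pickle.load(open("P_a.pkl","rb"))
S=P["side"]
a=1.858;y=np.array([np.sin(a),-np.cos(a),0]);x=np.array([np.cos(a),np.sin(a),0])
c=np.array([490.2,297,148.6])
pts=[c+sy*y*w+sx*x*10 for sy in(1,-1) for w in(47.5,59.5) for sx in(1,-1)]
q=proj(S,pts);print(q.round(1))
g=np.array([488.5,299,115]);ax=np.array([np.cos(.292),np.sin(.292),0]);ay=np.array([-ax[1],ax[0],0])
q2=proj(S,[g+ax*13*i+ay*55*j+[0,0,15*k] for i in(1,-1) for j in(1,-1) for k in(1,-1)])
crop(S,(190,120,50,80),8,"pics/a_s2.png",np.r_[q,q2])
```

```text
[[217.2 160.7]
 [222.  162. ]
 [219.6 159.5]
 [224.4 160.8]
 [196.9 171. ]
 [201.9 172.4]
 [194.2 172.3]
 [199.2 173.8]]
```

View pics/a_s2.png

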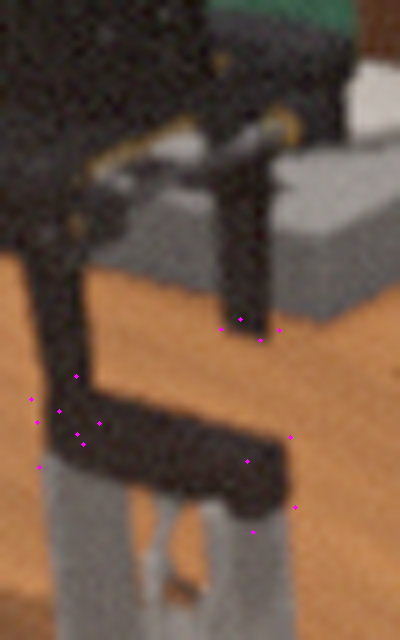

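Emit:
{"fn": "send_rows", "kwargs": {
  "plan": "0.5 0 13 0 95; 0.5 0 13 0 95; 0.5 0 13 0 95; 0.5 0 13 0 95; 0 0 0 0 95"
}}

```text
t: 3.1
eef_pos: [489.1, 300.1, 92.7]
tcp_rot: [3.138, -0.002, 1.86]
ft_force: [-0.0, -0.8, 0.1]
opening: 0.999
```

```bash
python3 go.py 488.5 299 96 1.863 1
```

```text
t 3.1 pos [489.06 300.11  92.72] rot [ 3.1376e+00 -1.9000e-03  1.8602e+00] F [-0.04 -0.84  0.14] M [-0.04  0.1   0.07] open 95.0
[-0.9  -0.84 -3.29] -0.0028
```

Emit:
{"fn": "send_rows", "kwargs": {
  "plan": "0 -0.8 -3 0 60; 0 0 0 0 40; 0 0 0 0 30; 0 0 0 0 20; 0 0 0 0 10; 0 0 0 0 0; 0 0 0 0 0; 0 0 0 0 0"
}}

```text
t: 3.9
eef_pos: [488.9, 300.1, 97.4]
tcp_rot: [3.135, -0.002, 1.86]
ft_force: [0.2, 0.0, 0.3]
opening: 0.381
```

```bash
python3 go.py 488.5 299 96 1.863 1
```

```text
t 3.9 pos [488.88 300.13  97.4 ] rot [ 3.1351e+00 -2.2000e-03  1.8602e+00] F [0.23 0.   0.29] M [-0.06  0.02  0.01] open 36.2
[-0.98 -0.69  1.4 ] -0.0028
```

Emit:
{"fn": "send_rows", "kwargs": {
  "plan": "0 0 0 0 0; 0 0 0 0 0; 0 0 0 0 0; 0 0 0 0 0"
}}

```text
t: 4.3
eef_pos: [489.4, 300.3, 97.5]
tcp_rot: [3.134, -0.002, 1.86]
ft_force: [0.8, 1.1, 0.3]
opening: 0.27
```

```bash
python3 go.py 488.5 299 250 1.87 4
```

```text
t 4.3 pos [489.43 300.29  97.48] rot [ 3.1339e+00 -2.3000e-03  1.8603e+00] F [0.84 1.09 0.28] M [ 0.01 -0.1  -0.01] open 25.6
[-1.500e-01 -2.000e-02 -3.813e+01] -0.0024
[-1.500e-01 -2.000e-02 -3.813e+01] -0.0024
[-1.500e-01 -2.000e-02 -3.813e+01] -0.0024
[-1.500e-01 -2.000e-02 -3.813e+01] -0.0024
```

Emit:
{"fn": "send_rows", "kwargs": {
  "plan": "0 0 -20 0 0; 0 0 -40 0 0; 0 0 -40 0 0; 0 0 -40 0 0; 0 0 -30 0 0; 0 0 0 0 0"
}}

```text
t: 4.9
eef_pos: [487.0, 299.0, 271.9]
tcp_rot: [3.14, -0.002, 1.86]
ft_force: [-0.3, -1.0, -0.9]
opening: 0.272
```

```bash
python3 snap.py b 150 70 110 130 4.5 90 160 110 90 6;python3 go.py 500 44 268 1.87 8
```

```text
t 5.0 pos [485.91 298.43 268.08] rot [-3.1376e+00 -8.0000e-04  1.8600e+00] F [ 0.24  0.95 -1.98] M [-0.01  0.    0.03] open 25.9
[-3.098e+01 -7.380e+00  2.000e-02] -0.0012
[-3.098e+01 -7.420e+00  2.000e-02] -0.0012
[-3.097e+01 -7.460e+00  2.000e-02] -0.0012
[-3.096e+01 -7.500e+00  2.000e-02] -0.0012
[-3.095e+01 -7.540e+00  2.000e-02] -0.0012
[-3.094e+01 -7.580e+00  2.000e-02] -0.0012
[-3.093e+01 -7.610e+00  2.000e-02] -0.0012
[-3.092e+01 -7.650e+00  2.000e-02] -0.0012
```

View pics/b_s.png

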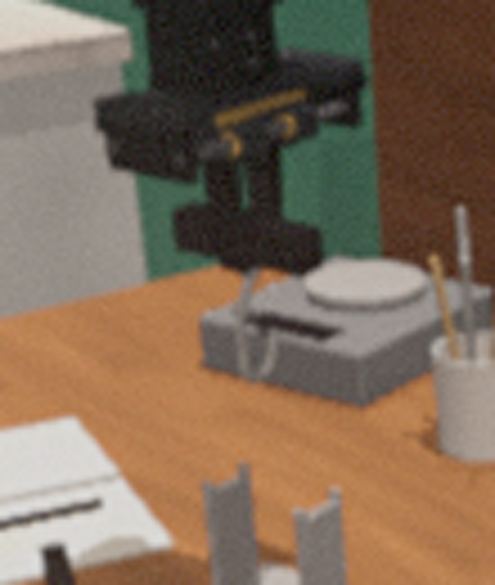

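```bash
python3 go.py 557 43.4 268 1.87 7
```

```text
t 5.0 pos [485.91 298.43 268.08] rot [-3.1376e+00 -8.0000e-04  1.8600e+00] F [ 0.24  0.95 -1.98] M [-0.01  0.    0.03] open 25.9
[-3.782e+01 -6.600e-01 -1.000e-02] -0.0014
[-3.781e+01 -7.100e-01 -1.000e-02] -0.0014
[-3.781e+01 -7.600e-01 -1.000e-02] -0.0014
[-3.781e+01 -8.200e-01 -1.000e-02] -0.0014
[-3.781e+01 -8.700e-01 -1.000e-02] -0.0014
[-3.781e+01 -9.300e-01 -1.000e-02] -0.0014
[-3.781e+01 -9.800e-01 -1.000e-02] -0.0014
```

Emit:
{"fn": "send_rows", "kwargs": {
  "plan": "-38 -1 0 0 0; -38 -1 0 0 0; -38 -1 0 0 0; -38 -1 0 0 0; -38 -1 0 0 0; -38 -1 0 0 0; -30 -1 0 0 0; 0 0 0 0 0"
}}

```text
t: 5.8
eef_pos: [549.5, 40.1, 252.0]
tcp_rot: [-3.113, -0.006, 1.863]
ft_force: [-0.1, 1.2, -0.6]
opening: 0.275
```

```bash
python3 go.py 557 43.4 268 1.87 1;  python3 snap.py c 230 80 100 140 4.2 200 150 110 90 6;python3 go.py
```

```text
t 5.8 pos [549.47  40.12 251.97] rot [-3.1126 -0.0055  1.8633] F [-0.09  1.15 -0.64] M [-0.06 -0.05 -0.04] open 26.2
[  1.05   7.69 -16.25] -0.0067
t 5.9 pos [548.79  42.66 252.32] rot [-3.1128 -0.0062  1.8649] F [ 0.07  0.11 -1.22] M [-0.05  0.06 -0.02] open 26.0
```

View pics/c_s.png

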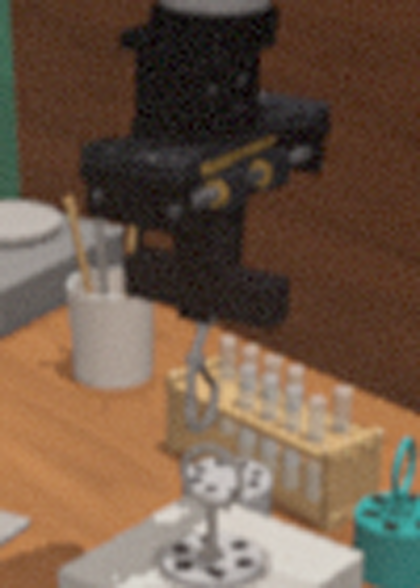

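View pics/c_t.png

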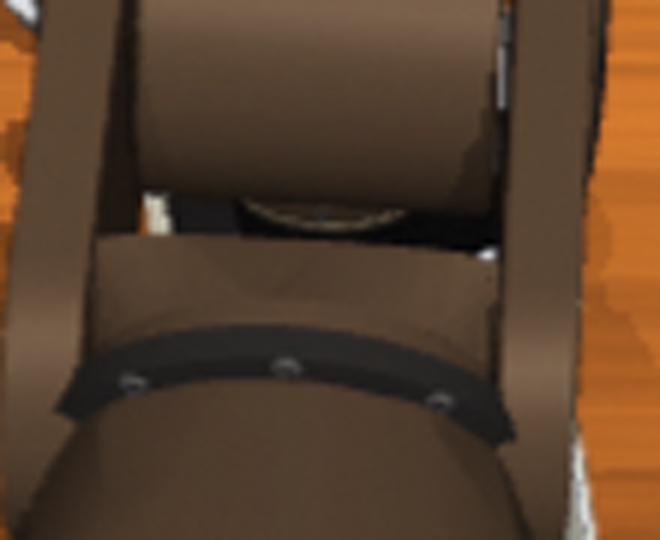

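Emit:
{"fn": "send_rows", "kwargs": {
  "plan": "0 0 -10 0 0; 0 0 -15 0 0; 0 0 -10 0 0; 0 0 0 0 0"
}}

```text
t: 6.3
eef_pos: [548.5, 46.8, 288.2]
tcp_rot: [-3.11, -0.008, 1.869]
ft_force: [0.6, -0.5, -0.3]
opening: 0.27
```

Emit:
{"fn": "send_rows", "kwargs": {
  "plan": "38 1 0 0 0; 38 1 0 0 0; 38 1 0 0 0; 0 0 0 0 0; 0 0 0 0 0"
}}

```text
t: 6.8
eef_pos: [515.5, 162.4, 288.4]
tcp_rot: [-3.11, -0.008, 1.872]
ft_force: [-1.0, 0.1, -0.6]
opening: 0.27
```

Emit:
{"fn": "send_rows", "kwargs": {
  "plan": "-13 1 0 0 0; -13 1 0 0 0; -13 1 0 0 0; -13 1 0 0 0; -13 1 0 0 0; -13 1 0 0 0; -13 1 0 0 0; 0 0 0 0 0"
}}

```text
t: 7.6
eef_pos: [552.9, 65.6, 286.7]
tcp_rot: [-3.109, -0.007, 1.867]
ft_force: [0.1, -0.3, -1.6]
opening: 0.273
```

```bash
python3 go.py 557 43.4 268 1.87 1
```

```text
t 7.6 pos [552.86  65.61 286.75] rot [-3.1092 -0.0071  1.8666] F [ 0.06 -0.33 -1.55] M [-0.07  0.    0.03] open 26.0
[-22.59  -1.91  18.66] -0.0034
```

```bash
python3 go.py 559 44 262 1.87 2
```

```text
t 7.6 pos [552.86  65.61 286.75] rot [-3.1092 -0.0071  1.8666] F [ 0.06 -0.33 -1.55] M [-0.07  0.    0.03] open 26.0
[-11.32   0.19  12.29] -0.0017
[-11.32   0.17  12.29] -0.0017
```

Emit:
{"fn": "send_rows", "kwargs": {
  "plan": "-11.3 0.2 12.3 0 0; -11.3 0.2 12.3 0 0; 0 0 0 0 0; 0 0 0 0 0"
}}

```text
t: 8.0
eef_pos: [559.1, 42.3, 259.0]
tcp_rot: [-3.108, -0.008, 1.867]
ft_force: [0.7, 0.1, -0.3]
opening: 0.272
```

```bash
python3 go.py 559 44 262 1.87 1;  python3 snap.py d 245 130 60 90 6.5 200 150 110 90 6;python3 go.py
```

```text
t 8.0 pos [559.1   42.31 258.96] rot [-3.1079 -0.0078  1.8667] F [ 0.71  0.09 -0.34] M [-0.05  0.02  0.02] open 25.8
[ 1.67  0.29 -3.04] -0.0033
t 8.1 pos [559.13  42.6  259.31] rot [-3.1084 -0.0076  1.8671] F [-0.69  1.38 -1.66] M [-0.04  0.03  0.  ] open 26.1
```

View pics/d_s.png

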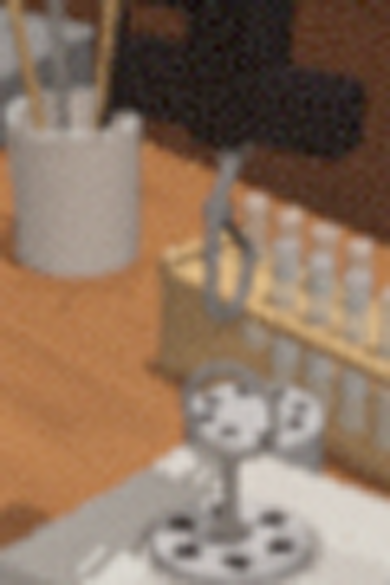

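```bash
cat > hook.py <<'E'
from h import *
from scipy.spatial.transform import Rotation as R
def hookpts(pos,rot,gy=0.,off=17.5):
    M=R.from_euler("xyz",rot).as_matrix()
    # lifter axes: x=tool y, z=-tool z, y = z cross x
    L=np.c_[M[:,1],np.cross(-M[:,2],M[:,1]),-M[:,2]]
    g=np.array(pos)+L@[0,gy,off]
    a=np.linspace(np.pi,2*np.pi,15)
    pts=[[14.5*np.cos(t),0,-82+14.5*np.sin(t)] for t in a]
    pts+=[[-14.5,0,-82+z] for z in range(0,45,6)]+[[14.5,0,-82+6],[16,0,-82+12.5]]
    pts+=[[-10+f*24,0,-82+36-f*23.5] for f in np.linspace(0,1,6)]
    return np.array(pts)@L.T+g, np.array([[0,0,-82]])@L.T+g, L
a=np.linspace(0,2*np.pi,40)
def ringc(x,y,yaw,top):return np.array([x,y,top-24])+21*np.cos(a)[:,None]*np.array([-np.sin(yaw),np.cos(yaw),0])+21*np.sin(a)[:,None]*np.array([0,0,1])
E
python3 - <<'E'
from hook import *
import pickle
S=pickle.load(open("P_d.pkl","rb"))["side"]
for gy,n in((0,"0"),):
    p,b,_=hookpts([559.1,42.4,259.1],[-3.108,-.0077,1.867],gy)
    print(b)
    crop(S,(260,150,45,65),9,f"pics/d_h{n}.png",np.r_[proj(S,p),proj(S,ringc(557,43.4,.29,157.3))])
E
```

```text
[[556.88313667  42.24241934 194.63830063]]
```

View pics/d_h0.png

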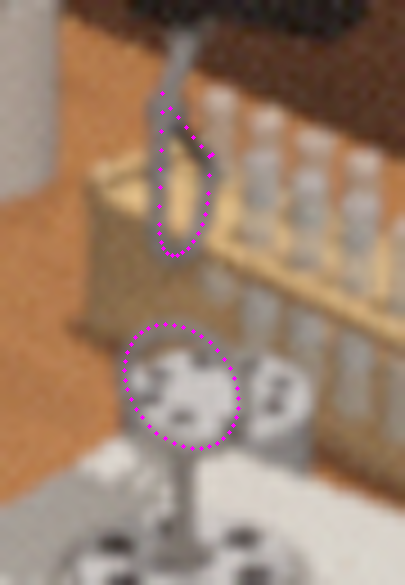

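Emit:
{"fn": "send_rows", "kwargs": {
  "plan": "0.5 0.3 6 0 0; 0.5 0.3 6 0 0; 0 0 0 0 0"
}}

```text
t: 8.4
eef_pos: [558.9, 44.7, 246.9]
tcp_rot: [-3.109, -0.007, 1.868]
ft_force: [-0.6, -0.1, -0.8]
opening: 0.273
```

Emit:
{"fn": "send_rows", "kwargs": {
  "plan": "0 0 2 0 0; 0 0 0 0 0"
}}

```text
t: 8.6
eef_pos: [558.8, 45.0, 244.7]
tcp_rot: [-3.109, -0.007, 1.869]
ft_force: [-0.1, -1.0, -1.3]
opening: 0.273
```

```bash
python3 go.py 559 44 243 1.87 1
```

```text
t 8.6 pos [558.82  45.04 244.73] rot [-3.1094 -0.0074  1.8688] F [-0.09 -0.96 -1.29] M [-0.03 -0.01  0.02] open 26.0
[-1.06 -0.08  1.73] -0.0012
```

Emit:
{"fn": "send_rows", "kwargs": {
  "plan": "-1 0 1.5 0 0; 0 0 1.5 0 0; 0 0 0 0 0"
}}

```text
t: 8.9
eef_pos: [559.2, 44.0, 241.7]
tcp_rot: [-3.11, -0.007, 1.869]
ft_force: [0.0, -0.0, -1.5]
opening: 0.271
```

Emit:
{"fn": "send_rows", "kwargs": {
  "plan": "0 0 1 0 0; 0 0 0 0 0"
}}

```text
t: 9.1
eef_pos: [559.1, 43.9, 240.7]
tcp_rot: [-3.11, -0.007, 1.869]
ft_force: [0.1, -0.3, -0.7]
opening: 0.271
```

Emit:
{"fn": "send_rows", "kwargs": {
  "plan": "0 0 1 0 0; 0 0 0 0 0"
}}

```text
t: 9.3
eef_pos: [559.1, 43.9, 239.7]
tcp_rot: [-3.11, -0.007, 1.869]
ft_force: [0.2, 0.0, -1.1]
opening: 0.271
```

Emit:
{"fn": "send_rows", "kwargs": {
  "plan": "0 0 1 0 0; 0 0 0 0 0"
}}

```text
t: 9.5
eef_pos: [559.1, 43.9, 238.6]
tcp_rot: [-3.11, -0.007, 1.869]
ft_force: [-0.3, 0.5, -1.8]
opening: 0.273
```

Emit:
{"fn": "send_rows", "kwargs": {
  "plan": "0 0 1 0 0; 0 0 0 0 0"
}}

```text
t: 9.7
eef_pos: [559.1, 43.9, 237.7]
tcp_rot: [-3.11, -0.007, 1.869]
ft_force: [0.6, -0.8, 0.0]
opening: 0.272
```

Emit:
{"fn": "send_rows", "kwargs": {
  "plan": "0 0 1 0 0; 0 0 0 0 0"
}}

```text
t: 9.9
eef_pos: [559.2, 43.9, 237.6]
tcp_rot: [-3.111, -0.007, 1.869]
ft_force: [-0.8, 0.3, 0.9]
opening: 0.267
```

Run:
```python
from cell import *
import numpy as np
F=[];Z=[]
for i in range(4):
    eyes.read_camera("side");s=env.state();F.append(s["ft_force"]);Z.append(s["eef_pos"])
print(np.mean(F,0),np.mean(Z,0),np.array(Z)[:,2])
```

```text
[-1.49452162e+00  2.88456208e-03  3.52036742e+00] [559.27627959  43.93883361 237.51199101] [237.55314426 237.51155094 237.52027392 237.46299494]
```

Emit:
{"fn": "send_rows", "kwargs": {
  "plan": "0 0 -6 0 0; 0 0 -8 0 0; 0 -10 0 0 0; 0 -12 0 0 0; 0 -12 0 0 0; 0 -12 0 0 0; 0 0 0 0 0"
}}

```text
t: 10.8
eef_pos: [511.0, 29.2, 253.4]
tcp_rot: [-3.11, -0.007, 1.869]
ft_force: [-0.6, 0.5, -1.2]
opening: 0.271
```

```bash
python3 go.py 514.3 30.6 198.5 1.87 5
```

```text
t 10.8 pos [511.05  29.23 253.38] rot [-3.1104 -0.007   1.8689] F [-0.56  0.55 -1.17] M [-0.08  0.   -0.04] open 25.7
[-1.000e-02  1.040e+00  1.095e+01] -0.0002
[-1.000e-02  1.040e+00  1.095e+01] -0.0002
[-1.000e-02  1.040e+00  1.095e+01] -0.0002
[-1.000e-02  1.040e+00  1.095e+01] -0.0002
[-1.000e-02  1.040e+00  1.095e+01] -0.0002
```

Emit:
{"fn": "send_rows", "kwargs": {
  "plan": "0 0.8 11 0 0; 0 0.8 11 0 0; 0 0.8 11 0 0; 0 0.8 11 0 0; 0 0.8 8 0 0; 0 0 0 0 0"
}}

```text
t: 11.4
eef_pos: [513.5, 30.4, 195.3]
tcp_rot: [-3.109, -0.008, 1.869]
ft_force: [0.0, 0.6, -0.6]
opening: 0.271
```

```bash
python3 go.py 514.3 30.6 198.5 1.87 1;  python3 snap.py e 240 140 75 90 6.5 200 150 110 90 6;python3 go.py 559.3 44 198.5 1.87 1
python3 - <<'E'
from hook import *
import pickle
from cell import env
s=env.state()
S=pickle.load(open("P_e.pkl","rb"))["side"]
p,b,_=hookpts(s["eef_pos"],s["tcp_rot"])
print(b)
crop(S,(250,160,55,60),10,f"pics/e_h.png",np.r_[proj(S,p),proj(S,ringc(557,43.4,.29,155.1))])
E
```

```text
t 11.4 pos [513.45  30.37 195.32] rot [-3.109  -0.0076  1.8685] F [ 0.03  0.6  -0.59] M [-0.07  0.02  0.04] open 25.8
[-0.    0.77 -3.21] -0.0015
t 11.5 pos [513.82  30.34 196.51] rot [-3.1105 -0.007   1.8685] F [ 0.29 -0.5  -1.45] M [-0.13 -0.06  0.04] open 25.6
[-0.27 47.4  -3.46] -0.0015
[[511.77404589  30.18367836 132.0466722 ]]
```

View pics/e_s.png

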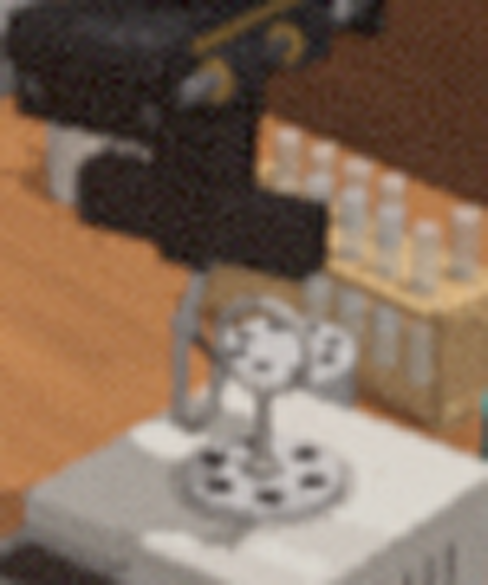

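View pics/e_h.png

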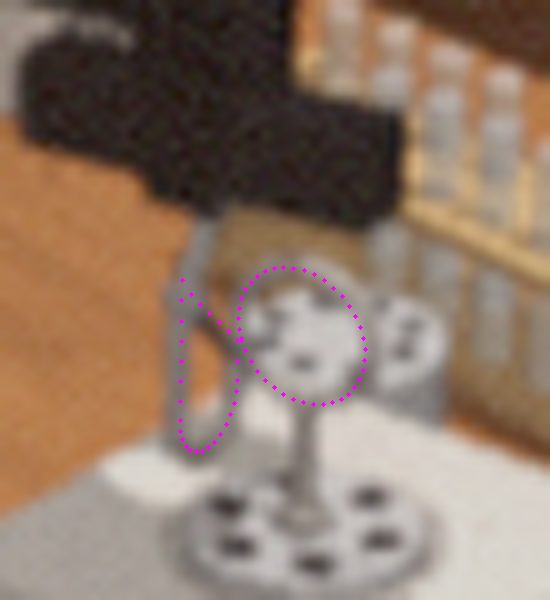

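Emit:
{"fn": "send_rows", "kwargs": {
  "plan": "0 2 -2 0 0; 0 0 0 0 0; 0 0 0 0 0"
}}

```text
t: 11.8
eef_pos: [516.6, 31.0, 199.7]
tcp_rot: [-3.112, -0.006, 1.869]
ft_force: [0.5, 0.2, 0.5]
opening: 0.274
```

```bash
python3 go.py 559.3 44 198.5 1.87 1
```

```text
t 11.8 pos [516.62  30.97 199.71] rot [-3.1125 -0.0063  1.8686] F [0.5  0.17 0.46] M [-0.04 -0.02  0.02] open 26.0
[-0.07 44.65 -0.09] -0.0014
```

Emit:
{"fn": "send_rows", "kwargs": {
  "plan": "0 7 0 0 0; 0 7 0 0 0; 0 4 0 0 0; 0 0 0 0 0"
}}

```text
t: 12.2
eef_pos: [535.9, 36.8, 199.8]
tcp_rot: [-3.114, -0.006, 1.869]
ft_force: [0.2, -0.6, -0.3]
opening: 0.273
```

```bash
python3 go.py 559.3 44 198.5 1.87 1
```

```text
t 12.2 pos [535.86  36.77 199.83] rot [-3.114  -0.0057  1.8686] F [ 0.21 -0.61 -0.31] M [-0.05 -0.01 -0.01] open 26.0
[ 0.03 24.56  0.65] -0.0014
```

Emit:
{"fn": "send_rows", "kwargs": {
  "plan": "0 0 1.2 0 0; 0 0 0 0 0"
}}

```text
t: 12.4
eef_pos: [535.8, 36.9, 198.3]
tcp_rot: [-3.113, -0.006, 1.869]
ft_force: [0.1, -0.1, -1.1]
opening: 0.273
```

Emit:
{"fn": "send_rows", "kwargs": {
  "plan": "0 3 0 0 0; 0 3 0 0 0; 0 0 0 0 0"
}}

```text
t: 12.7
eef_pos: [541.8, 38.7, 198.1]
tcp_rot: [-3.113, -0.006, 1.869]
ft_force: [-0.1, 0.5, -1.2]
opening: 0.273
```

```bash
python3 go.py 559.3 44 198.5 1.87 1
```

```text
t 12.7 pos [541.81  38.65 198.12] rot [-3.1134 -0.0059  1.8686] F [-0.08  0.52 -1.19] M [-0.06 -0.03 -0.  ] open 26.0
[-0.02 18.27 -0.9 ] -0.0014
```

Emit:
{"fn": "send_rows", "kwargs": {
  "plan": "0 3 -0.2 0 0; 0 3 -0.2 0 0; 0 0 0 0 0"
}}

```text
t: 13.0
eef_pos: [548.1, 40.6, 198.4]
tcp_rot: [-3.114, -0.006, 1.869]
ft_force: [-0.5, 0.4, -1.4]
opening: 0.271
```

Emit:
{"fn": "send_rows", "kwargs": {
  "plan": "0 3 -0.2 0 0; 0 3 -0.2 0 0; 0 0 0 0 0"
}}

```text
t: 13.3
eef_pos: [553.7, 42.4, 198.3]
tcp_rot: [-3.112, -0.006, 1.869]
ft_force: [-1.7, -0.4, -1.9]
opening: 0.278
```

```bash
python3 go.py 559.3 44 198.5 1.87 1;python3 snap.py f 240 140 75 90 6.5 200 150 110 90 6;python3 go.py 559.3 44 198.5 1.87 1
```

```text
t 13.3 pos [553.72  42.41 198.34] rot [-3.1117 -0.0062  1.8687] F [-1.65 -0.37 -1.89] M [-0.18  0.21  0.01] open 26.5
[-0.11  5.8  -0.34] -0.0013
t 13.4 pos [553.53  42.35 198.34] rot [-3.1118 -0.0062  1.8687] F [-1.33 -0.49 -2.13] M [-0.19  0.23  0.02] open 25.8
[-0.12  5.99 -0.34] -0.0013
```

View pics/f_s.png

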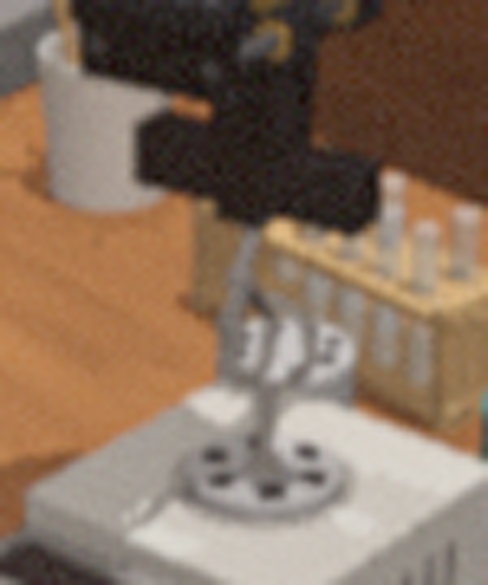

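Emit:
{"fn": "send_rows", "kwargs": {
  "plan": "0 3 -0.2 0 0; 0 0 0 0 0"
}}

```text
t: 13.6
eef_pos: [556.1, 43.2, 198.2]
tcp_rot: [-3.111, -0.006, 1.869]
ft_force: [-1.3, -0.1, -2.9]
opening: 0.272
```

Emit:
{"fn": "send_rows", "kwargs": {
  "plan": "0 3 -0.2 0 0; 0 0 0 0 0"
}}

```text
t: 13.8
eef_pos: [558.9, 44.1, 198.2]
tcp_rot: [-3.11, -0.007, 1.869]
ft_force: [-2.1, -1.2, -2.6]
opening: 0.273
```

Emit:
{"fn": "send_rows", "kwargs": {
  "plan": "0 3 -0.2 0 0; 0 0 0 0 0"
}}

```text
t: 14.0
eef_pos: [561.7, 44.9, 198.1]
tcp_rot: [-3.109, -0.007, 1.869]
ft_force: [-1.5, -0.9, -3.1]
opening: 0.271
```

```bash
python3 go.py 559.3 44 198.5 1.87 1;python3 snap.py g 250 160 60 60 10 200 150 110 90 6;python3 go.py 559.3 44 198.5 1.87 1
```

```text
t 14.0 pos [561.72  44.95 198.13] rot [-3.1087 -0.0067  1.8687] F [-1.48 -0.86 -3.08] M [-0.25  0.32  0.02] open 25.8
[-0.19 -2.6  -0.28] -0.0013
t 14.1 pos [561.52  44.92 198.07] rot [-3.1087 -0.0068  1.8687] F [-1.11 -0.34 -3.92] M [-0.26  0.29 -0.01] open 25.9
[-0.23 -2.41 -0.36] -0.0013
```

View pics/g_s.png

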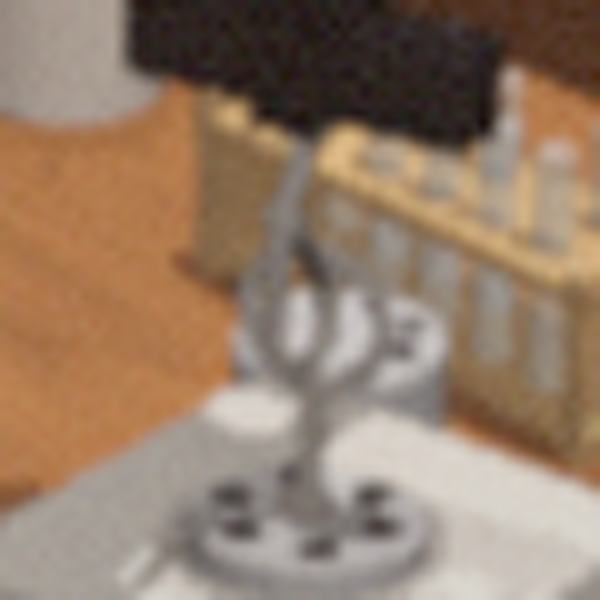

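Emit:
{"fn": "send_rows", "kwargs": {
  "plan": "0 3 -0.2 0 0; 0 0 0 0 0"
}}

```text
t: 14.3
eef_pos: [564.3, 45.8, 198.3]
tcp_rot: [-3.108, -0.007, 1.869]
ft_force: [-1.7, -0.8, -2.8]
opening: 0.269
```

Emit:
{"fn": "send_rows", "kwargs": {
  "plan": "0 3 -0.2 0 0; 0 0 0 0 0"
}}

```text
t: 14.5
eef_pos: [566.8, 46.5, 198.5]
tcp_rot: [-3.107, -0.007, 1.869]
ft_force: [-1.8, -0.9, -4.2]
opening: 0.272
```

```bash
python3 snap.py i 250 160 60 60 10 200 150 110 90 6;python3 go.py 559.3 44 198.5 1.87 1
python3 - <<'E'
from hook import *
import pickle
from cell import env
s=env.state()
S=pickle.load(open("P_i.pkl","rb"))["side"]
p,b,_=hookpts(s["eef_pos"],s["tcp_rot"])
print(b)
crop(S,(250,160,55,60),10,f"pics/i_h.png",np.r_[proj(S,p),proj(S,ringc(557,43.4,.29,155.1))])
E
```

```text
t 14.6 pos [566.73  46.49 198.44] rot [-3.1069 -0.0067  1.8689] F [-2.46 -1.46 -2.33] M [-0.41  0.47  0.02] open 25.8
[-0.2  -7.84  0.21] -0.0011
[[564.46677593  46.24583537 133.98346502]]
```

View pics/i_s.png

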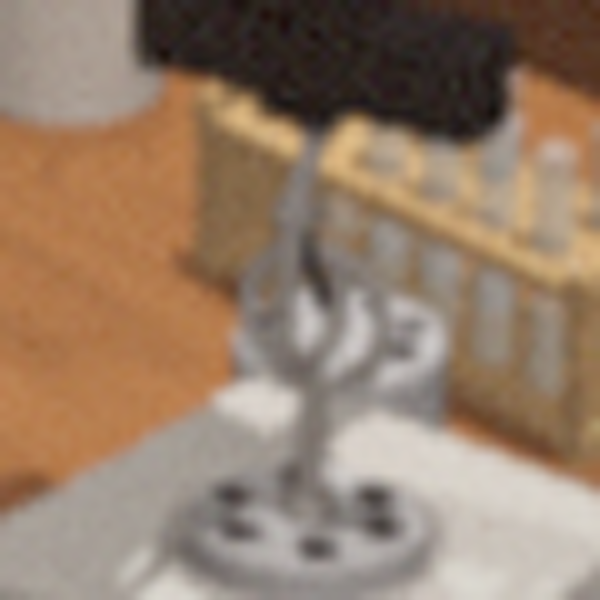

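View pics/i_h.png

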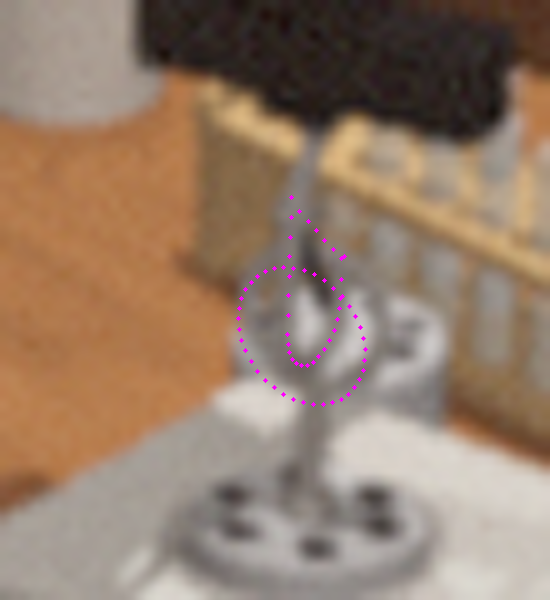

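Emit:
{"fn": "send_rows", "kwargs": {
  "plan": "0 0 -4 0 0; 0 0 0 0 0"
}}

```text
t: 14.8
eef_pos: [566.5, 46.5, 202.5]
tcp_rot: [-3.106, -0.007, 1.869]
ft_force: [-3.8, -1.6, -0.1]
opening: 0.273
```

Emit:
{"fn": "send_rows", "kwargs": {
  "plan": "0 0 -4 0 0; 0 0 0 0 0"
}}

```text
t: 15.0
eef_pos: [566.6, 46.5, 207.0]
tcp_rot: [-3.106, -0.007, 1.869]
ft_force: [-2.7, -2.0, 0.4]
opening: 0.275
```

Emit:
{"fn": "send_rows", "kwargs": {
  "plan": "0 0 -4 0 0; 0 0 0 0 0"
}}

```text
t: 15.2
eef_pos: [566.9, 46.6, 211.7]
tcp_rot: [-3.107, -0.007, 1.869]
ft_force: [-3.3, -1.7, 0.0]
opening: 0.272
```

```bash
python3 snap.py j 250 160 60 60 10 200 150 110 90 6;python3 go.py 559.3 44 198.5 1.87 1
```

```text
t 15.3 pos [566.71  46.53 211.25] rot [-3.106  -0.007   1.8689] F [-2.79 -1.84 -0.01] M [-0.42  0.76  0.01] open 25.8
[-0.33 -7.37 13.02] -0.0011
```

View pics/j_s.png

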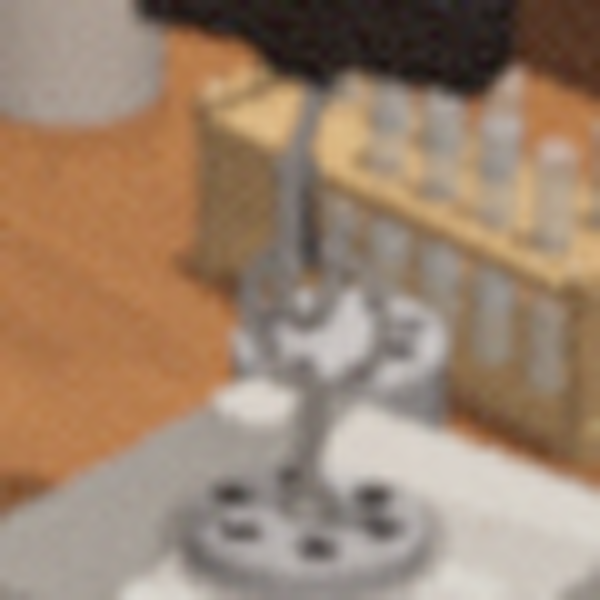

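Emit:
{"fn": "send_rows", "kwargs": {
  "plan": "0 0 -4 0 0; 0 0 0 0 0"
}}

```text
t: 15.5
eef_pos: [566.9, 46.6, 215.6]
tcp_rot: [-3.106, -0.007, 1.869]
ft_force: [-3.1, -1.9, 1.4]
opening: 0.27
```

Emit:
{"fn": "send_rows", "kwargs": {
  "plan": "0 0 -4 0 0; 0 0 0 0 0"
}}

```text
t: 15.7
eef_pos: [567.7, 46.8, 220.3]
tcp_rot: [-3.108, -0.007, 1.869]
ft_force: [-1.2, -0.9, -1.7]
opening: 0.27
```

```bash
python3 snap.py k 250 150 60 60 10 200 150 110 90 6;python3 go.py 559.3 44 198.5 1.87 1
```

```text
t 15.8 pos [567.38  46.75 219.74] rot [-3.1071 -0.0071  1.8688] F [-0.24 -0.67 -0.89] M [-0.24  0.25 -0.01] open 25.3
[-0.41 -7.8  21.52] -0.0012
```

View pics/k_s.png

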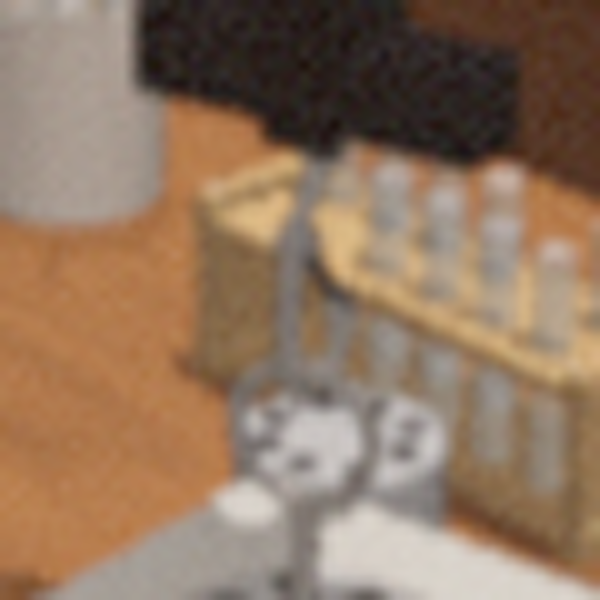

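Emit:
{"fn": "send_rows", "kwargs": {
  "plan": "-0.3 -4 0 0 0; 0 -4 0 0 0; 0 0 0 0 0"
}}

```text
t: 16.1
eef_pos: [559.8, 44.1, 220.0]
tcp_rot: [-3.109, -0.007, 1.869]
ft_force: [-0.2, -0.5, -0.9]
opening: 0.274
```

Emit:
{"fn": "send_rows", "kwargs": {
  "plan": "0 0 -3 0 0; 0 0 0 0 0"
}}

```text
t: 16.3
eef_pos: [560.0, 44.1, 223.4]
tcp_rot: [-3.109, -0.007, 1.868]
ft_force: [1.3, -0.4, -1.2]
opening: 0.272
```

```bash
python3 go.py 559.3 44 235 1.87 1
```

```text
t 16.3 pos [559.98  44.13 223.37] rot [-3.1094 -0.0071  1.8685] F [ 1.33 -0.4  -1.2 ] M [-0.04  0.01  0.03] open 25.9
[  0.16  -1.06 -11.6 ] -0.0015
```

Expected bearing near TCP z ≈ 224.6. Lift on gently, watching the force.

Emit:
{"fn": "send_rows", "kwargs": {
  "plan": "0 -0.7 -2 0 0; 0 0 0 0 0"
}}

```text
t: 16.5
eef_pos: [559.3, 43.9, 225.2]
tcp_rot: [-3.109, -0.007, 1.869]
ft_force: [0.7, 0.0, -3.4]
opening: 0.272
```

Emit:
{"fn": "send_rows", "kwargs": {
  "plan": "0 0 -2 0 0; 0 0 0 0 0"
}}

```text
t: 16.7
eef_pos: [559.0, 44.0, 226.7]
tcp_rot: [-3.108, -0.008, 1.869]
ft_force: [-0.3, 0.7, -5.9]
opening: 0.267
```

Emit:
{"fn": "send_rows", "kwargs": {
  "plan": "0 0 -3 0 0; 0 0 0 0 0"
}}

```text
t: 16.9
eef_pos: [558.9, 44.0, 229.4]
tcp_rot: [-3.107, -0.008, 1.869]
ft_force: [0.4, 0.7, -4.9]
opening: 0.27
```

```bash
python3 go.py 559.3 44 280 1.87 1
```

```text
t 16.9 pos [558.93  44.01 229.42] rot [-3.1065 -0.0081  1.8685] F [ 0.38  0.74 -4.88] M [-0.07 -0.06  0.01] open 25.7
[  0.29  -1.43 -50.56] -0.0015
```

Emit:
{"fn": "send_rows", "kwargs": {
  "plan": "0 -0.2 -6 0 0; 0 -0.2 -6 0 0; 0 -0.2 -6 0 0; 0 -0.2 -6 0 0; 0 0 0 0 0"
}}

```text
t: 17.4
eef_pos: [559.1, 43.8, 255.9]
tcp_rot: [-3.107, -0.008, 1.869]
ft_force: [0.5, 0.2, -6.9]
opening: 0.27
```

```bash
python3 go.py 558.9 44 288 1.87 6
```

```text
t 17.4 pos [559.12  43.82 255.93] rot [-3.1069 -0.0079  1.8685] F [ 0.49  0.16 -6.88] M [-0.07 -0.07  0.02] open 25.7
[ 0.08 -0.21 -5.34] -0.0002
[ 0.08 -0.21 -5.34] -0.0002
[ 0.08 -0.21 -5.34] -0.0002
[ 0.08 -0.21 -5.34] -0.0002
[ 0.08 -0.21 -5.34] -0.0002
[ 0.08 -0.21 -5.34] -0.0002
```

Emit:
{"fn": "send_rows", "kwargs": {
  "plan": "0 -0.2 -6 0 0; 0 -0.2 -6 0 0; 0 -0.2 -6 0 0; 0 -0.2 -6 0 0; 0 -0.2 -6 0 0; 0 -0.2 -5 0 0; 0 0 0 0 0; 0 0 0 0 0"
}}

```text
t: 18.2
eef_pos: [559.0, 43.6, 294.4]
tcp_rot: [-3.107, -0.008, 1.869]
ft_force: [0.2, 0.6, -5.7]
opening: 0.273
```

```bash
python3 snap.py l 230 90 120 160 3.7 200 150 110 90 6;python3 go.py 519.5 -306.5 288 1.87 25 | tail -27 | head -3
```

```text
t 18.3 pos [559.    43.55 294.23] rot [-3.1069 -0.008   1.8686] F [ 0.63 -0.35 -6.02] M [-0.02 -0.03  0.04] open 25.6
[-12.92  -5.61   0.34] -0.0001
[-12.92  -5.61   0.34] -0.0001
```

View pics/l_s.png

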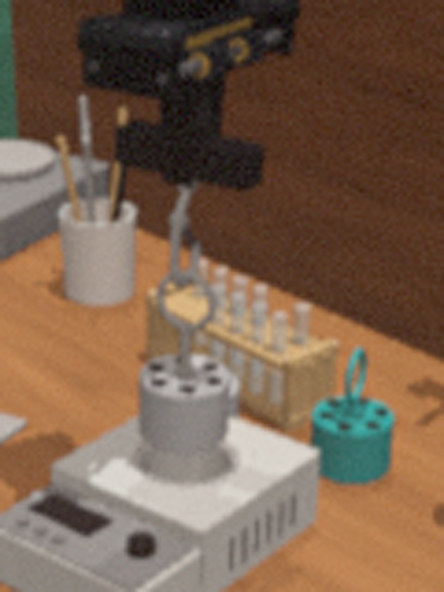

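Emit:
{"fn": "send_rows", "kwargs": {
  "plan": "-3 -1.3 0 0 0; -6 -2.6 0 0 0; -9 -3.9 0 0 0; -12 -5.2 0 0 0; -13 -5.6 0 0 0; -13 -5.6 0 0 0; -13 -5.6 0 0 0; -13 -5.6 0 0 0"
}}

```text
t: 19.1
eef_pos: [548.0, -52.6, 294.1]
tcp_rot: [-3.105, -0.008, 1.869]
ft_force: [-0.1, -0.2, -5.5]
opening: 0.272
```

```bash
python3 go.py 519.5 -306 292 1.87 18 | head -3
```

```text
t 19.1 pos [548.01 -52.62 294.07] rot [-3.1054 -0.0082  1.8692] F [-0.08 -0.18 -5.46] M [-0.08 -0.07  0.  ] open 25.8
[-12.99  -5.65   0.21] -0.0
[-12.99  -5.65   0.21] -0.0
```

Emit:
{"fn": "send_rows", "kwargs": {
  "plan": "-13 -5.6 0 0 0; -13 -5.6 0 0 0; -13 -5.6 0 0 0; -13 -5.6 0 0 0; -13 -5.6 0 0 0; -13 -5.6 0 0 0; -13 -5.6 0 0 0; -13 -5.6 0 0 0"
}}

```text
t: 19.9
eef_pos: [534.3, -175.9, 294.9]
tcp_rot: [-3.106, -0.008, 1.868]
ft_force: [-0.7, 0.0, -6.3]
opening: 0.272
```

```bash
python3 go.py 519.5 -306 292 1.87 10 | head -3
```

```text
t 19.9 pos [ 534.3  -175.92  294.94] rot [-3.1056 -0.0082  1.8683] F [-0.66  0.03 -6.29] M [-0.04 -0.04  0.03] open 25.9
[-12.    -5.22   0.38] -0.0002
[-12.    -5.22   0.38] -0.0002
```

Emit:
{"fn": "send_rows", "kwargs": {
  "plan": "-13 -5.6 0.2 0 0; -13 -5.6 0.2 0 0; -13 -5.6 0.2 0 0; -13 -5.6 0.2 0 0; -13 -5.6 0.2 0 0; -11 -4.8 0.2 0 0; -9 -3.9 0 0 0; -7 -3 0 0 0"
}}

```text
t: 20.7
eef_pos: [522.0, -285.5, 294.0]
tcp_rot: [-3.105, -0.008, 1.867]
ft_force: [-0.2, -0.0, -6.5]
opening: 0.27
```

```bash
python3 go.py 519.5 -306 292 1.87 4 | head -3
```

```text
t 20.7 pos [ 522.   -285.53  293.99] rot [-3.1053 -0.0084  1.8674] F [-0.23 -0.04 -6.46] M [-0.09 -0.04  0.  ] open 25.6
[-4.72 -2.07  0.53] -0.0006
[-4.72 -2.08  0.53] -0.0006
```

Emit:
{"fn": "send_rows", "kwargs": {
  "plan": "-6 -2.6 0 0 0; -5 -2.2 0 0 0; -3 -1.3 0 0 0; -2 -0.8 0 0 0; 0 0 0 0 0; 0 0 0 0 0; 0 0 0 0 0; 0 0 0 0 0"
}}

```text
t: 21.5
eef_pos: [520.1, -303.8, 294.1]
tcp_rot: [-3.105, -0.009, 1.868]
ft_force: [0.3, 1.1, -5.8]
opening: 0.275
```

```bash
python3 snap.py m 290 130 140 200 2.9 350 150 110 110 5.4;python3 go.py 519.5 -306 225 1.87 6
```

```text
t 21.6 pos [ 520.11 -303.89  294.12] rot [-3.1054 -0.009   1.8681] F [ 0.5   0.31 -6.52] M [-0.06 -0.1  -0.03] open 26.1
[-0.41  0.22 11.52] -0.0003
[-0.41  0.22 11.52] -0.0003
[-0.41  0.22 11.52] -0.0003
[-0.41  0.22 11.52] -0.0003
[-0.41  0.22 11.52] -0.0003
[-0.41  0.22 11.52] -0.0003
```

View pics/m_s.png

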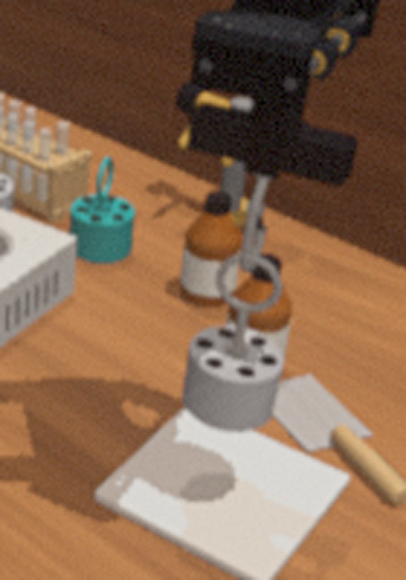

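View pics/m_t.png

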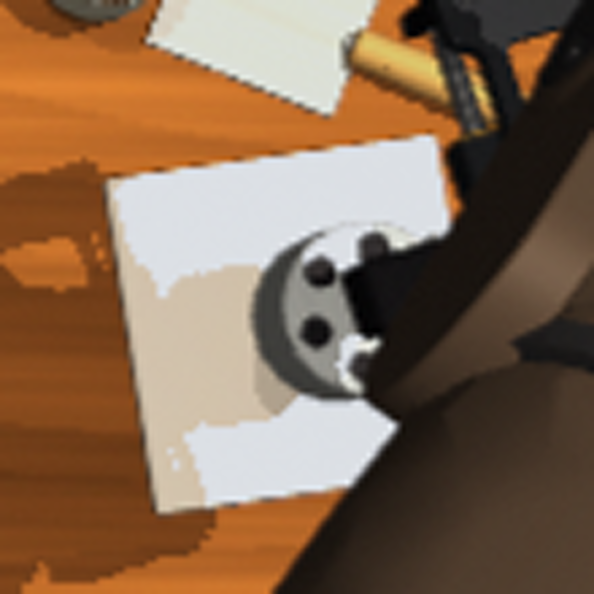

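Emit:
{"fn": "send_rows", "kwargs": {
  "plan": "-0.3 0.2 5 0 0; -0.3 0.2 9 0 0; -0.3 0.2 9 0 0; -0.3 0.2 9 0 0; -0.3 0.2 9 0 0; -0.3 0.2 9 0 0; -0.3 0.2 6 0 0; 0 0 0 0 0"
}}

```text
t: 22.4
eef_pos: [519.5, -305.4, 231.6]
tcp_rot: [-3.104, -0.011, 1.868]
ft_force: [0.2, 0.1, -6.7]
opening: 0.27
```

```bash
python3 go.py 519.5 -306 220 1.87 2
```

```text
t 22.4 pos [ 519.52 -305.36  231.63] rot [-3.104  -0.0108  1.8682] F [ 0.19  0.14 -6.75] M [-0.09 -0.05  0.01] open 25.7
[-0.37  0.12  5.81] -0.0009
[-0.37  0.12  5.81] -0.0009
```

Emit:
{"fn": "send_rows", "kwargs": {
  "plan": "0 0.1 4 0 0; 0 0.1 4 0 0; 0 0.1 3 0 0; 0 0 0 0 0; 0 0 0 0 0"
}}

```text
t: 22.9
eef_pos: [519.8, -305.6, 220.5]
tcp_rot: [-3.105, -0.01, 1.868]
ft_force: [-0.2, 0.4, -6.0]
opening: 0.273
```

Emit:
{"fn": "send_rows", "kwargs": {
  "plan": "0 0 1 0 0; 0 0 1 0 0; 0 0 0 0 0"
}}

```text
t: 23.2
eef_pos: [519.8, -305.6, 218.8]
tcp_rot: [-3.105, -0.009, 1.868]
ft_force: [-0.3, 0.3, -6.4]
opening: 0.274
```

Emit:
{"fn": "send_rows", "kwargs": {
  "plan": "0 0 1 0 0; 0 0 1 0 0; 0 0 0 0 0"
}}

```text
t: 23.5
eef_pos: [519.8, -305.6, 216.7]
tcp_rot: [-3.106, -0.009, 1.868]
ft_force: [0.2, 0.2, -6.3]
opening: 0.272
```

Emit:
{"fn": "send_rows", "kwargs": {
  "plan": "0 0 1 0 0; 0 0 1 0 0; 0 0 0 0 0"
}}

```text
t: 23.8
eef_pos: [519.9, -305.7, 215.2]
tcp_rot: [-3.106, -0.008, 1.868]
ft_force: [-0.5, 0.5, -4.3]
opening: 0.269
```

Emit:
{"fn": "send_rows", "kwargs": {
  "plan": "0 0 1 0 0; 0 0 1 0 0; 0 0 0 0 0"
}}

```text
t: 24.1
eef_pos: [520.3, -306.2, 214.0]
tcp_rot: [-3.107, -0.006, 1.868]
ft_force: [0.5, -0.3, -1.6]
opening: 0.276
```

Emit:
{"fn": "send_rows", "kwargs": {
  "plan": "0 0 1 0 0; 0 0 1 0 0; 0 0 0 0 0"
}}

```text
t: 24.4
eef_pos: [520.4, -306.3, 212.2]
tcp_rot: [-3.108, -0.005, 1.868]
ft_force: [-0.1, 0.0, -1.9]
opening: 0.273
```

```bash
python3 snap.py n 300 170 110 170 3.4 350 150 110 110 5.4;python3 go.py
```

```text
t 24.5 pos [ 520.41 -306.33  212.33] rot [-3.1081 -0.0052  1.8683] F [-0.25 -0.35  0.25] M [-0.08  0.01  0.02] open 26.1
```

View pics/n_s.png

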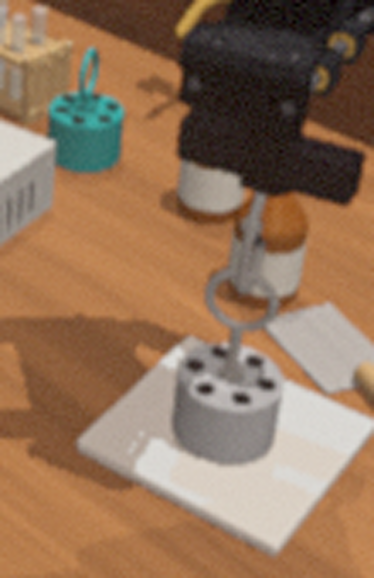

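View pics/n_t.png

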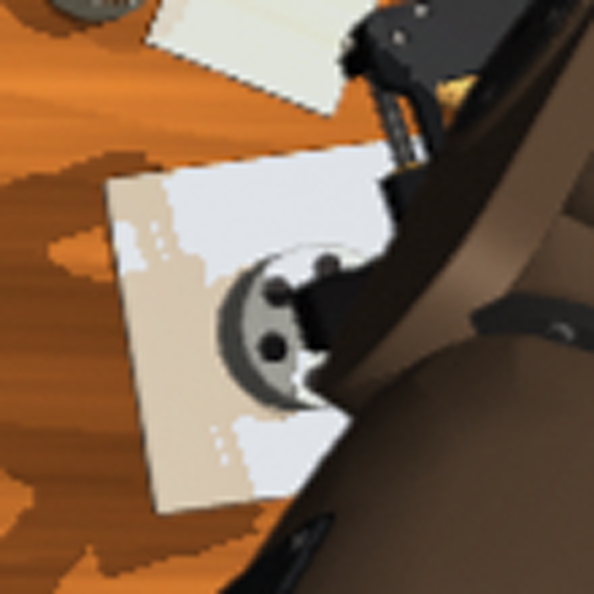

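Emit:
{"fn": "send_rows", "kwargs": {
  "plan": "0 0 3 0 0; 0 0 3 0 0; 0 0 3 0 0; 0 0 0 0 0"
}}

```text
t: 24.9
eef_pos: [520.0, -306.3, 202.4]
tcp_rot: [-3.108, -0.005, 1.868]
ft_force: [-0.2, -0.3, -1.1]
opening: 0.27
```

```bash
python3 go.py 519.5 -306 202 1.87 2
```

```text
t 24.9 pos [ 519.99 -306.34  202.36] rot [-3.1079 -0.0055  1.8683] F [-0.23 -0.26 -1.06] M [-0.03  0.01 -0.03] open 25.7
[ 0.23 -0.18  0.19] -0.0009
[ 0.23 -0.18  0.19] -0.0009
```

Emit:
{"fn": "send_rows", "kwargs": {
  "plan": "0 0 0 0 40; 0 0 0 0 50; 0 0 0 0 60; 0 0 0 0 70; 0 0 0 0 80; 0 0 0 0 95; 0 0 0 0 95; 0 0 0 0 95"
}}

```text
t: 25.7
eef_pos: [520.3, -306.5, 203.0]
tcp_rot: [-3.109, -0.004, 1.868]
ft_force: [-0.5, -0.9, 0.6]
opening: 0.892
```

```bash
python3 snap.py o 300 150 110 170 3.4 350 150 110 110 5.4;python3 go.py
```

```text
t 25.8 pos [ 520.29 -306.54  202.99] rot [-3.1086 -0.0044  1.8684] F [-0.22  0.2  -0.62] M [-0.05 -0.02  0.  ] open 92.2
```

View pics/o_s.png

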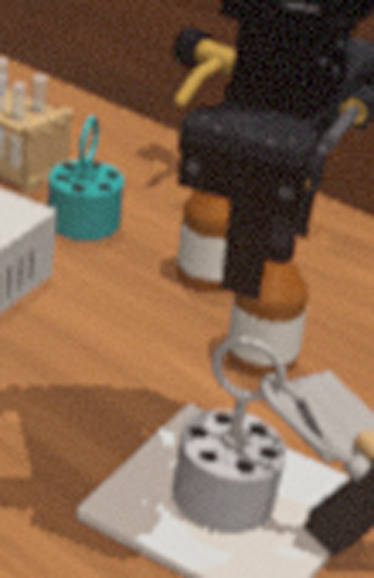

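Emit:
{"fn": "send_rows", "kwargs": {
  "plan": "0 0 -10 0 95; 0 0 -30 0 95; 0 0 -40 0 95; 0 0 -40 0 95; 40 0 0 0 95; 40 0 0 0 95; 40 0 0 0 95; 0 0 0 0 95"
}}

```text
t: 26.6
eef_pos: [488.0, -188.3, 333.5]
tcp_rot: [-3.112, -0.003, 1.866]
ft_force: [1.2, 0.2, 0.5]
opening: 0.999
```

```bash
python3 snap.py q 310 190 120 150 4 350 120 120 130 4.5;python3 go.py
```

```text
t 26.7 pos [ 489.21 -191.23  333.11] rot [-3.1117e+00 -1.5000e-03  1.8649e+00] F [-0.29 -0.21 -0.25] M [-0.05 -0.01 -0.01] open 94.9
```

View pics/q_s.png

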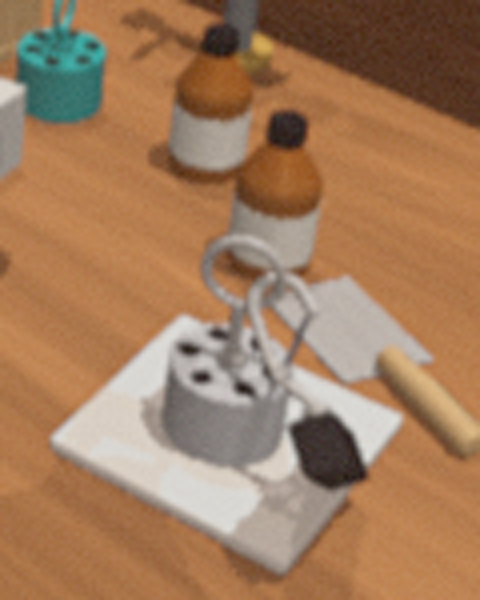

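View pics/q_t.png

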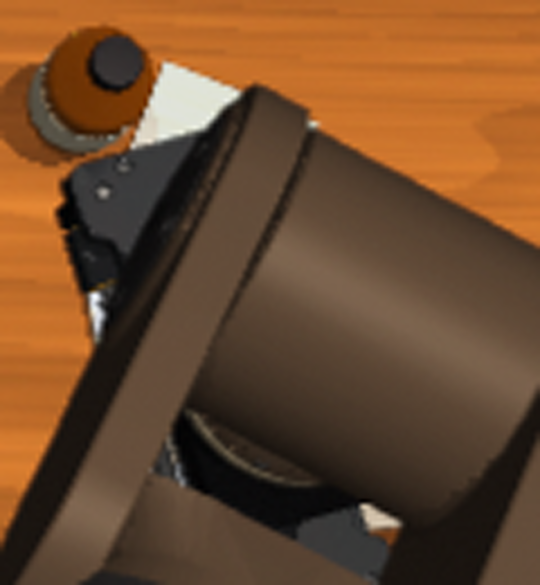

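Emit:
{"fn": "send_rows", "kwargs": {
  "plan": "40 0 0 0 95; 40 0 0 0 95; 0 0 0 0 95; 0 0 0 0 95; 0 0 0 0 95; 0 0 0 0 95; 0 0 0 0 95; 0 0 0 0 95"
}}

```text
t: 27.5
eef_pos: [468.7, -120.1, 332.9]
tcp_rot: [-3.111, -0.001, 1.858]
ft_force: [-0.5, -0.4, -0.1]
opening: 0.997
```

```bash
python3 snap.py r 0 0 560 420 1 350 150 110 110 5.4;python3 go.py
python3 - <<'E'
from h import *
import pickle
S=pickle.load(open("P_r.pkl","rb"));Q=pickle.load(open("P_q.pkl","rb"))
crop(S["side"],(310,190,120,150),4,"pics/r_s2.png")
# block base circle overlay check in side
d=np.abs(S["side"]["image"].astype(int)-Q["side"]["image"])[230:330,330:420].max(2);print((d>60).sum())
p0=pickle.load(open("P0.pkl","rb"))["side"]["image"].astype(int)
E
```

```text
t 27.6 pos [ 468.63 -119.85  332.88] rot [-3.1109e+00 -8.0000e-04  1.8580e+00] F [-0.73  0.34 -0.83] M [-0.03  0.07 -0.04] open 95.2
0
```

View pics/r_s.png

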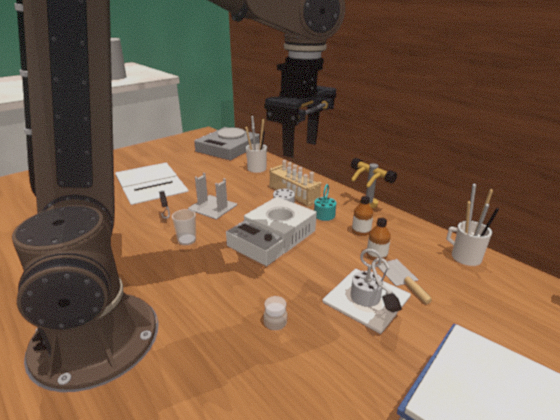

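View pics/r_t.png

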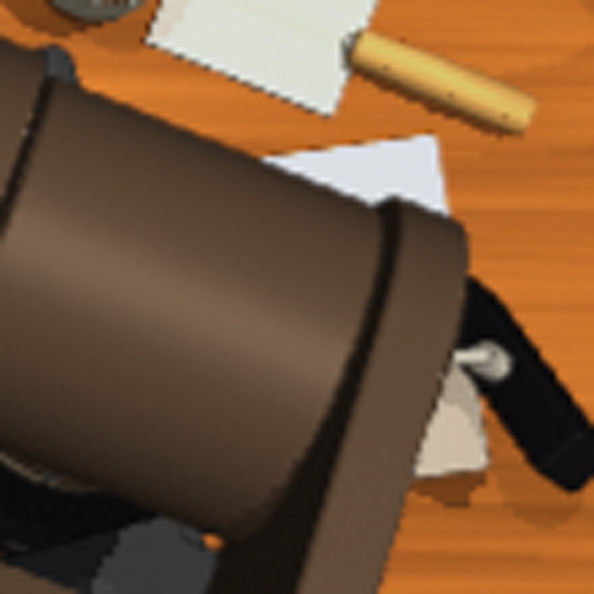

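```bash
python3 -c "
from cell import job_done;print(job_done())"
```

```text
the job is handed in; nothing more can be done
None
```

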